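Set up a strap clamp on a drilling fixture

TASK

Set up the strap clamp on the grey drilling fixture so that only its nut is missing: lay the long drilled plate flat on the two rails, inside the locating pins, and stand on the heel pad behind the stud the one packing block that will hold the strap level. Then bridge the strap squarely from the plate to that block with the stud up through its slot, resting well on both, and drop the thick washer over the stud so that it lies flat on the strap. Leave the other two packing blocks where they are.

Things in the scene. Friction and masses are not known exactly. Their poses are not given: they have to be found in the camera images.
- fixture: grey drilling fixture fixed to the bench: base plate 190 (x) x 150 (y) x 16 (z) mm carrying nest, stud and heel pad in a row along its x axis. Origin: centre of its underside, z up. Its x axis points from the nest to the heel pad, within 0.3 rad of straight away from the robot; nest, stud and pad have the same axes.
- nest: the plate's place on the fixture: two bright rails 56 (x) x 12 (y) x 20 high mm at y = +-25 mm, ringed by six pointed pins 8 mm thick, 38 mm high, at x = +-26.5 with y = +-42 mm and at x = 0 with y = +-64 mm. The plate lies across the rails, long side along y, with 5 mm play to the pins. Origin: centre of the nest on the base's top, 60 mm before the stud.
- stud: upright threaded stud in the fixture's middle, 10 mm thick, 68 mm high above the base plate, its top 8 mm pointed; round its foot a hex jam nut 8 mm high. Origin: its foot, on the base plate's top (16 mm above the bench).
- heel_pad: dark square heel pad on the fixture, 60 x 60 x 4 mm, 60 mm behind the stud; the packing block stands on it. Origin: centre of its underside, on the base plate's top.
- work_plate: the workpiece: bare metal drilled plate with two holes, 35 (x) x 110 (y) x 8 (z) mm, lying flat; not the shorter plate with three holes at the back of the bench. 0.08 kg. Origin: centre of its underside, z up.
- strap: clamp strap: dark steel bar 150 (x) x 40 (y) x 16 (z) mm with a long open slot, 84 mm (x) x 18 mm (y), through its middle; the same from both ends and sides, lying flat. 0.35 kg. Origin: centre of its underside, z up.
- washer: thick bright steel washer, 36 mm outside, 16 mm hole, 12 mm thick, lying flat. 0.06 kg. Origin: centre of its underside, z up.
- packer_brass: brass-coloured packing block, 36 x 36 mm, 12 mm high; 0.12 kg. Origin: centre of its underside, z up.
- packer_black: black packing block, 36 x 36 mm, 24 mm high; 0.15 kg. Origin: centre of its underside, z up.
- packer_bright: bright aluminium packing block, 36 x 36 mm, 38 mm high; 0.14 kg. Origin: centre of its underside, z up.
Mind the look-alikes: they are no part of the job. Of the things like the packer_black, leave any that is red; of the rest the smaller one is meant.

How it is judged (in metres and radians):
On the way, in this order (a step that is already met when the one before it is completed fails the run):
1. the plate lies on the rails inside the pins and the right packing block stands on the heel pad (x of work_plate in the frame of fixture between -0.07 and -0.05 m and y of work_plate in the frame of fixture between -0.01 and 0.01 m and z of work_plate in the frame of fixture between 0.033 and 0.039 m and angle between each of work_plate, packer_black's own z axis and vertical below 0.05 rad and angle between the x axis of work_plate and the x axis of fixture, either way round below 0.2 rad and x of packer_black in the frame of fixture between 0.0475 and 0.0725 m and y of packer_black in the frame of fixture between -0.0125 and 0.0125 m and z of packer_black in the frame of fixture between 0.017 and 0.023 m), for 0.2 s.
2. the strap lies level across plate and block with the stud in its slot (x of strap in the frame of fixture between -0.02 and 0.02 m and y of strap in the frame of fixture between -0.01 and 0.01 m and z of strap in the frame of fixture between 0.041 and 0.047 m and angle between strap's own z axis and vertical below 0.05 rad and angle between the x axis of strap and the x axis of fixture, either way round below 0.2 rad), for 0.2 s.
3. the washer lies on the strap round the stud (horizontal distance between washer and fixture below 0.006 m and z of washer in the frame of fixture between 0.057 and 0.063 m and angle between washer's own z axis and vertical below 0.05 rad), for 0.2 s.
At the end, for the whole second after the job is handed in: Plate flat on both rails, centred within 10 mm; black block on the heel pad, centred within 12 mm; strap level across both, square within 0.2 rad, stud in its slot within 20 mm of its middle; washer flat on it, within 6 mm of the stud; other blocks moved under 30 mm; all released, at rest (all of step 1 and all of step 2 and all of step 3 and linear speed of each of work_plate, packer_black, strap, washer below 0.02 m/s and angular speed of each of work_plate, packer_black, strap, washer below 0.2 rad/s); the robot touches nothing.
It fails at once if the brass packing block is taken or pushed more than 30 mm from its place (distance of packer_brass from where it was at the start of the episode above 0.03 m).
It fails at once if the bright packing block is taken or pushed more than 30 mm from its place (distance of packer_bright from where it was at the start of the episode above 0.03 m).
It also fails if it takes over 112 s, if anything falls off the work surface, if the arm or the gripper's body presses on something with over 40 N, if the wrist force passes 120 N, or if a joint passes its speed limit or range.

ROBOT

A 7-joint arm with a two-finger parallel gripper is mounted at the origin on the work surface; the furniture and walls round the work are solid. World frame = base frame: x ahead of the robot, y to its left, z up, the work surface at z = 0. Lengths are in mm, angles in rad, forces in N, time in s.
With the tool pointing down it reaches from about 400 to 875 mm from the base axis. Payload 4.4 kg.
Tool frame: the origin (TCP) lies at the very end of the fingers, on their centre line; the grasp point (between the pads) lies behind it (ctrl.hold_point_z is the z of the grasp point in the tool frame, in mm); z points along the fingers, y is the direction in which the jaws open and shut (so a half turn about z gives the same grasp; the last joint's range is limited). The gripper opens to 85 mm and grips with 20 to 120 N. Pads are 22 mm wide; open, the fingers measure 114 mm over their backs; the gripper's body (76 mm by 85 mm) begins 54 mm behind the grasp point. The pads swing forward as they close: fully open they stand 13 mm farther back than shut.
Start: joints at [1.104, 0.628, 0.038, 1.517, -0.027, 0.996, -0.02], TCP at [253.629, -598.49, 231.313] pointing down, gripper open.
Joint ranges: [-3.06, 3.06], [-0.37, 2.12], [-1.25, 1.32], [0.18, 2.47], [-1.1, 4.24], [0.23, 1.98], [-2.94, 2.94]. Speed limits (rad/s): [2.57, 2.57, 3.14, 3.14, 3.14, 3.14, 3.14].

INTERFACE

Orientations are given as [roll, pitch, yaw] about the fixed x, y, z axes, in that order (R = Rz(yaw) Ry(pitch) Rx(roll)).
In Python, from cell import ctrl, vision gives the robot as it stands.
- The arm moves only by the shell command python3 -m crank 'ROWS' [OPENING]. ROWS is JSON, a list of rows, each an object of numbers: "x", "y", "z": the shift along the tool's x, y, z in cm; "spin": the turn about the tool's z in rad. A call has 1 to 5 rows; each row shifts and turns the commanded pose from where the row before left it, along the tool's axes as they then stand; what a row does not reach is not made up. A row lasts 1/10 s, in which the tool goes at most 50 mm and 8.59 degrees, less where a joint would pass 70% of its speed; a pose out of reach is approached as far as the arm can. A call is refused whole if a number of a shift passes 5 or a number of a turn 0.15, either way. A call with a gripper value outside its range is refused whole. OPENING is the opening in per cent of the stroke, from 0 (shut) to 100 (fully open), set as the call begins (- or left out, the last holds). The fingers move at their own pace and stop on an object; the grip force is fixed at half the most. Time passes only in rows, so rows that do not move let the fingers close. It gives the time, the measured TCP pose, the force and the opening at its end, in the units of the state.
- ctrl.read_state(): the state, without advancing time (a new reading comes with each control period).
- vision.get_image(name): name is "scene" or "top" or "wrist"; returns the picture (400x640x3 uint8, blue, green, red); there is no depth.
- vision.calibration(name): a dict with "vfov" (degrees; the focal length in pixels is half the picture's height over the tangent of half this angle, whatever the lens; pixels are square), "cx", "cy" (the principal point, pixels), "eye" and "rotation" of the camera in the world. Camera axes: x right, y up, looking along -z (the intrinsics and any distortion apply to the point x, -y, -z); pixel columns grow to the right and rows downward; lengths in mm; the calibration is good to about 2 mm. A picture is of the moment at which its call begins: read the wrist's pose just before it. calibration takes no time and is no camera call; for the wrist camera it gives the pose at the moment of the call.
- ctrl.finish_job(): hands the job in, once; it reports no verdict.
Trained networks look in the newest picture that a camera, given by its name, has taken for a name from the list of things; names that differ only in an ending like _2 or _b are one class to them, and where a whole thing is asked for, a point or a joint stands for the part that bears it (a point fixed in the world has none). Each returns a list of dicts, best first, with "score" (0 to 1); they miss things now and then, are a little off and sometimes report something else, mostly with a low value. They report only what shows in the picture. A call takes as long as a camera call. They do not tell look-alikes from the thing itself.
- vision.boxes_of(name, camera): "extent" ([left, top, right, bottom] in pixels, round what is visible of it).
- vision.regions_of(name, camera): "mask" (400x640 bool, what is visible of it) and "extent" ([left, top, right, bottom] in pixels, round what is visible of it).
- vision.place_of(name, camera): "point" ([column, row] in pixels: a listed point, or the origin of a listed thing).
The state is a dict: "clock": time; "qpos": joint angles; "qd": joint speeds; "tau": joint torques, N m; "eef_pos": TCP position; "tool_rot": TCP orientation; "force": force on the tool from outside, world axes, zero at the start; "torque": the same for the moment, N m; "width": finger opening in mm.
Only numpy, scipy, OpenCV 4.12 (cv2) and the standard library are available. Lean on these libraries where they do the work, as an engineer would, in place of code of your own. Each camera call takes 0.05 s, during which the arm holds its last target.

## Working session

There is one attempt and no reset: what is moved stays moved. The work goes in short steps, Python scripts to look and compute and a shell command to move; the robot and the scene stay as the last step left them, time stands still between calls to the robot, and variables do not carry over. Pictures are saved under pics/ and viewed, and the job is handed in when it is done.

```bash
ls; mkdir -p pics; python3 - <<'E'
from cell import ctrl, vision
import cv2
print(ctrl.read_state(), ctrl.hold_point_z)
for n in ["scene","top","wrist"]:
    cv2.imwrite(f"pics/a_{n}.png", vision.get_image(n)); print(n, vision.calibration(n))
E
```

```text
pics
{'clock': 0.0, 'qpos': array([ 1.10419263,  0.62936143,  0.03845141,  1.51839442, -0.02699443,
        0.99630836, -0.02001819]), 'qd': array([-1.24077550e-03, -1.36561242e-03,  1.18195279e-04, -3.69026833e-04,
       -1.97261095e-03, -1.80117424e-03, -4.00617552e-05]), 'tau': array([ 2.10761386e-04, -5.63398433e+01,  1.22640945e+00, -1.93445438e+01,
        1.10722653e-02,  1.02954419e-02, -1.09076844e-06]), 'eef_pos': array([ 253.37052597, -597.88393565,  230.3709134 ]), 'tool_rot': array([-3.13963979e+00,  3.75348116e-05,  4.00780328e-01]), 'force': array([-0.10470739,  0.10270409, -0.22405611]), 'torque': array([ 0.01677347, -0.00540891,  0.05182603]), 'width': 85.29922276569363} -18.700000000000003
scene {'vfov': 54.87935751613476, 'cx': 319.67849912670175, 'cy': 196.0634327860129, 'eye': array([-233.44282645, -741.34112437,  494.26083213]), 'rotation': array([ 1.12418362,  0.00863227, -0.8209378 ])}
top {'vfov': 52.95864065681653, 'cx': 325.64187035114816, 'cy': 197.16217348090936, 'eye': array([ 381.08443908,  -69.31943473, 1062.01987257]), 'rotation': array([ 0.09513824,  0.00406542, -1.59501462])}
wrist {'vfov': 70.58586445895699, 'cx': 319.4141738597027, 'cy': 197.2267579926222, 'eye': array([ 313.93762282, -573.30026432,  372.39309747]), 'rotation': array([-0.26179208,  0.00159026, -1.17037327])}
```

View pics/a_scene.png

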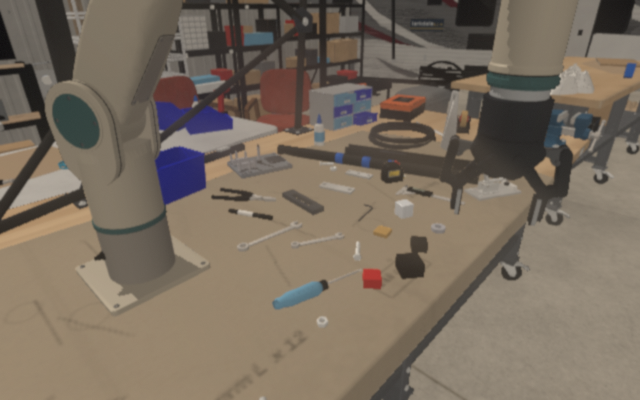

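View pics/a_top.png

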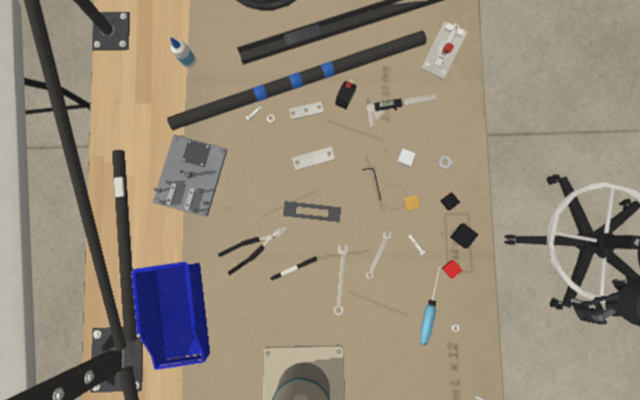

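View pics/a_wrist.png

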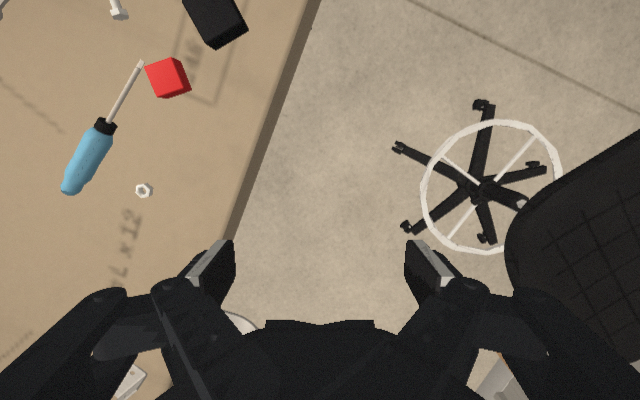

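```bash
cat > h.py <<'E'
import numpy as np, cv2
from scipy.spatial.transform import Rotation as Ro
def K(c):
    f=200/np.tan(np.radians(c['vfov'])/2); return f,c['cx'],c['cy']
def ray(c,px):
    f,cx,cy=K(c); px=np.atleast_2d(px).astype(float)
    d=np.c_[(px[:,0]-cx)/f,-(px[:,1]-cy)/f,-np.ones(len(px))]
    return d@Ro.from_euler('xyz',c['rotation']).as_matrix().T
def onz(c,px,z):
    d=ray(c,px); e=np.array(c['eye']); t=(z-e[2])/d[:,2]
    return (e+t[:,None]*d)
def proj(c,P):
    f,cx,cy=K(c); R=Ro.from_euler('xyz',c['rotation']).as_matrix()
    q=(np.atleast_2d(P)-c['eye'])@R
    return np.c_[cx+f*q[:,0]/-q[:,2], cy-f*q[:,1]/-q[:,2]]
def go(st,x,y,z,yaw=None):
    """shift in tool axes (cm) from state to target TCP mm"""
    R=Ro.from_euler('xyz',st['tool_rot']).as_matrix()
    d=R.T@(np.array([x,y,z])-st['eef_pos'])/10
    s=0
    if yaw is not None:
        s=-(yaw-st['tool_rot'][2]); s=(s+np.pi/2)%np.pi-np.pi/2
    return np.round(d,2), round(s,3)
def crop(im,x0,y0,x1,y1,s,fn):
    cv2.imwrite(fn,cv2.resize(im[y0:y1,x0:x1],None,fx=s,fy=s,interpolation=cv2.INTER_CUBIC))
E
python3 - <<'E'
from h import *
from cell import ctrl,vision
im=cv2.imread('pics/a_top.png')
crop(im,140,90,340,240,4,'pics/b1.png'); crop(im,380,130,500,290,4,'pics/b2.png')
c=vision.calibration('top')
for n,p in dict(wp=(313,158),strap=(312,212),washer=(445,162),brass=(411,202),bright=(406,157),black=(450,201),blk2=(464,236),red=(452,269),fix=(190,175),base=(303,385)).items(): print(n,onz(c,p,10)[0].round())
print(proj(c,[253,-598,300]))
E
```

```text
wp [587. -36.  10.]
strap [443. -31.  10.]
washer [ 567. -386.   10.]
brass [ 463. -291.   10.]
bright [ 583. -283.   10.]
black [ 463. -394.   10.]
blk2 [ 371. -425.   10.]
red [ 287. -389.   10.]
fix [549. 290.  10.]
base [ 8.  1. 10.]
[[613.63634361 297.82718983]]
```

View pics/b1.png

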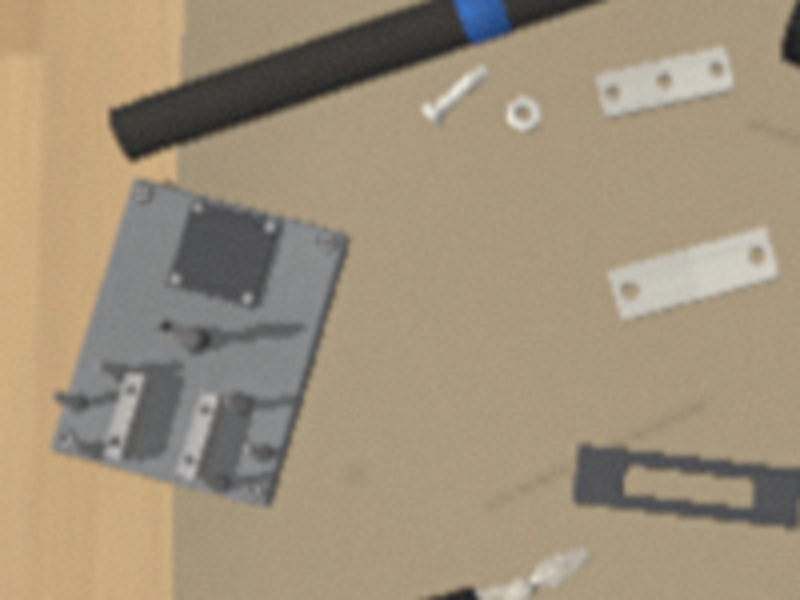

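View pics/b2.png

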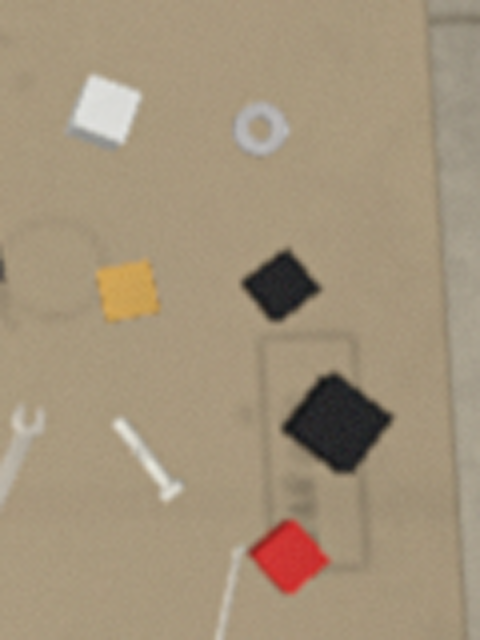

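```bash
python3 - <<'E'
from h import *
from cell import ctrl,vision
print(go(ctrl.read_state(),415,-430,230,0.67))
E
```

```text
(array([21.43, -9.17,  0.07]), np.float64(-0.269))
```

```bash
python3 -m crank '[{"x":4.3,"y":-1.8},{"x":4.3,"y":-1.8},{"x":4.3,"y":-1.8},{"x":4.3,"y":-1.8},{"x":4.3,"y":-1.8}]' 70; python3 -m crank '[{"spin":-0.13},{"spin":-0.13},{}]'; python3 - <<'E'
from h import *
from cell import ctrl,vision
st=ctrl.read_state();print(st['eef_pos'],st['tool_rot'],st['width'])
c=vision.calibration('wrist')
im=vision.get_image('wrist');cv2.imwrite('pics/c1.png',im)
import pickle;pickle.dump((c,im),open('c1.pkl','wb'))
print(c['eye'],c['rotation'],proj(c,[463,-394,24]))
for n in ['packer_black','packer_brass','packer_bright','washer']:
  for f in (vision.place_of,vision.boxes_of):
    print(n,[(np.round(r.get('point',r.get('extent'))),round(float(r['score']),2)) for r in f(n,'wrist')])
E
```

```text
[ 253.44973555 -598.02200626  230.58968064] [-3.14008686e+00 -1.45727737e-05  4.00773528e-01] 85.5159058490325
[ 313.93762282 -573.30026432  372.39309747] [-0.26179208  0.00159026 -1.17037327] [[213.15495649 -92.55107455]]
packer_black [(array([171.,  77.]), 0.81), (array([216.,  24.]), 0.61)]
packer_black [(array([183.,   0., 248.,  51.]), 0.85), (array([144.,  56., 193.,  97.]), 0.57)]
packer_brass []
packer_brass []
packer_bright []
packer_bright []
washer []
washer []invalid input at $[0]: expected keys x, y, z, spin
invalid input at $[0]: expected keys x, y, z, spin
```

View pics/c1.png

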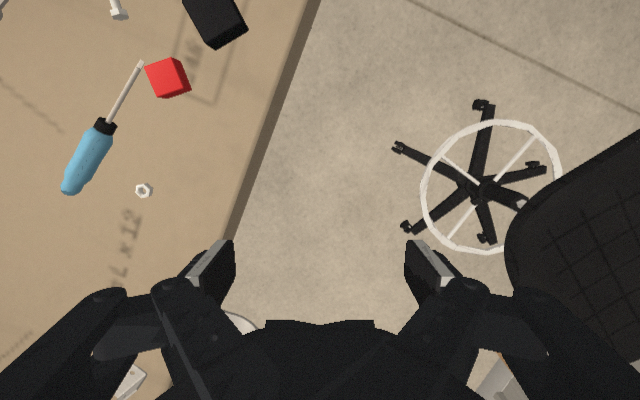

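All four keys are needed in each row, so nothing moved. I'll repeat the move with complete rows.

```bash
python3 -m crank '[{"x":4.3,"y":-1.8,"z":0,"spin":0},{"x":4.3,"y":-1.8,"z":0,"spin":0},{"x":4.3,"y":-1.8,"z":0,"spin":0},{"x":4.3,"y":-1.8,"z":0,"spin":0},{"x":4.3,"y":-1.8,"z":0,"spin":0}]' 70; python3 -m crank '[{"x":0,"y":0,"z":0,"spin":-0.13},{"x":0,"y":0,"z":0,"spin":-0.13},{"x":0,"y":0,"z":0,"spin":0}]'; cat > snap.py <<'E'
import sys,pickle
from h import *
from cell import ctrl,vision
tag=sys.argv[1]; names=sys.argv[2:]
st=ctrl.read_state();print(round(st['clock'],2),st['eef_pos'].round(1),st['tool_rot'].round(4),st['width'].round(1),st['force'].round(1))
c=vision.calibration('wrist')
im=vision.get_image('wrist');cv2.imwrite(f'pics/{tag}.png',im)
pickle.dump((c,im),open(f'{tag}.pkl','wb'))
print(c['eye'].round(1),c['rotation'].round(4))
for n in names:
  r=vision.regions_of(n,'wrist')
  for q in r:
    m=q['mask'].astype(np.uint8); b=cv2.minAreaRect(cv2.findNonZero(m)) if m.any() else None
    print(n,round(float(q['score']),2),np.round(q['extent']),b)
E
python3 snap.py c2 packer_black
```

```text
clock: 1.1
eef_pos: [417.6, -430.4, 231.6]
tool_rot: [3.141, -0.0, 0.401]
force: [-0.2, -0.3, 0.3]
width: 59.7
clock: 1.4
eef_pos: [416.8, -431.5, 231.5]
tool_rot: [3.141, -0.0, 0.662]
force: [0.3, 0.1, 0.3]
width: 59.5Traceback (most recent call last):
  File "snap.py", line 5, in <module>
    st=ctrl.read_state();print(round(st['clock'],2),st['eef_pos'].round(1),st['tool_rot'].round(4),st['width'].round(1),st['force'].round(1))
                                                                                                   ^^^^^^^^^^^^^^^^^
AttributeError: 'float' object has no attribute 'round'
```

```bash
sed -i "s/st\['width'\].round(1)/round(st['width'],1)/" snap.py; python3 snap.py c2 packer_black washer
```

```text
1.4 [ 416.8 -431.5  231.5] [ 3.1414e+00 -3.0000e-04  6.6210e-01] 59.5 [0.3 0.1 0.3]
[ 468.5 -391.8  373.3] [-2.615e-01 -2.000e-04 -9.091e-01]
packer_black 0.92 [220. 210. 254. 245.] ((235.5, 227.5), (31.0, 33.0), 90.0)
packer_black 0.88 [301. 111. 332. 141.] ((317.0, 125.5), (31.0, 30.0), 90.0)
packer_black 0.61 [269. 176. 316. 219.] ((293.0882568359375, 196.3529510498047), (41.47359085083008, 39.775840759277344), 75.96376037597656)
washer 0.58 [353.  30. 386.  67.] ((368.0, 49.0), (34.0, 30.0), 90.0)
```

View pics/c2.png

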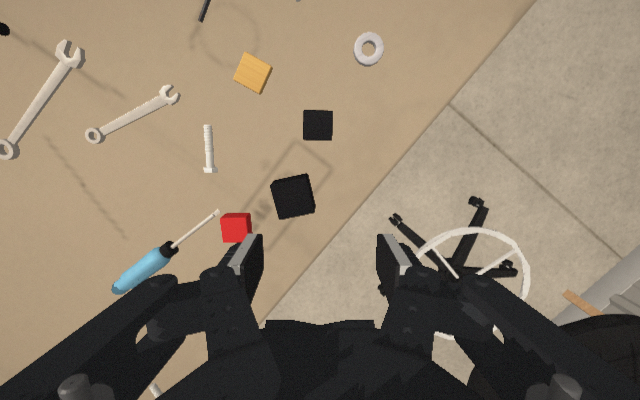

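```bash
python3 - <<'E'
from h import *
from cell import ctrl,vision
import pickle
c,im=pickle.load(open('c2.pkl','rb'))
crop(im,285,95,345,155,8,'pics/c2b.png')
for z in(0,24): print(onz(c,[317.3,125.3],z), onz(vision.calibration('top'),[450.3,201.4],z))
print('36mm px',36*K(c)[0]/350)
print(onz(c,[303,111],24),onz(c,[332,140],24))
E
```

```text
[[ 463.33352425 -392.54612775    0.        ]] [[ 463.09074995 -397.5718156     0.        ]]
[[ 463.66844445 -392.49855249   24.        ]] [[ 461.23753467 -390.1538215    24.        ]]
36mm px 29.0616712484044
[[ 466.22730293 -369.10317672   24.        ]] [[ 460.96940453 -417.17559251   24.        ]]
```

View pics/c2b.png

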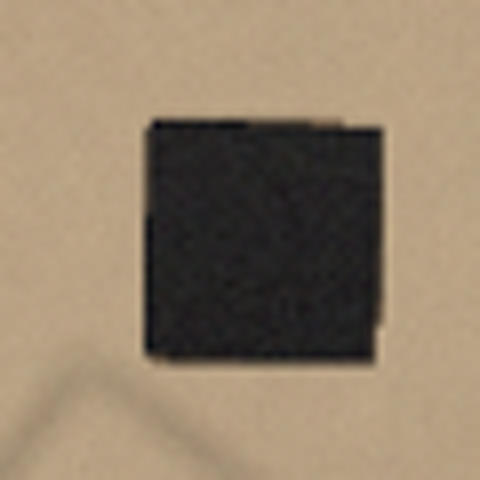

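```bash
cat > g.py <<'E'
import sys
from h import *
from cell import ctrl
a=[float(v) for v in sys.argv[1:]]
st=ctrl.read_state(); print(go(st,*a), st['eef_pos'].round(1), st['tool_rot'].round(3), st['force'].round(1), round(st['width'],1), round(st['clock'],1))
E
python3 g.py 463.5 -392.3 3 0.65
```

```text
(array([ 6.19, -0.26, 22.83]), np.float64(0.007)) [ 416.1 -432.2  231.3] [3.141 0.    0.657] [-0.4  0.4 -0.3] 59.7 1.6
```

```bash
python3 -m crank '[{"x":3.1,"y":-0.1,"z":2,"spin":0},{"x":3.1,"y":-0.1,"z":2,"spin":0},{"x":0,"y":0,"z":5,"spin":0},{"x":0,"y":0,"z":5,"spin":0},{"x":0,"y":0,"z":3,"spin":0}]'; python3 -m crank '[{"x":0,"y":0,"z":0,"spin":0},{"x":0,"y":0,"z":0,"spin":0}]'; python3 g.py 463.5 -392.3 3 0.65; python3 snap.py c3
```

```text
clock: 2.05
eef_pos: [462.5, -391.0, 58.0]
tool_rot: [-3.138, 0.001, 0.658]
force: [-0.0, 0.1, -0.1]
width: 59.7
clock: 2.25
eef_pos: [464.2, -392.7, 61.7]
tool_rot: [3.141, 0.0, 0.659]
force: [-0.4, -0.3, 0.9]
width: 59.7
(array([-0.03, -0.07,  5.87]), np.float64(0.009)) [ 464.2 -392.7   61.7] [3.141 0.    0.659] [-0.4 -0.3  0.9] 59.7 2.2
2.25 [ 464.2 -392.7   61.7] [3.1415e+00 2.0000e-04 6.5910e-01] 59.7 [-0.4 -0.3  0.9]
[ 516.1 -353.1  203.4] [-2.620e-01 -2.000e-04 -9.121e-01]
```

View pics/c3.png

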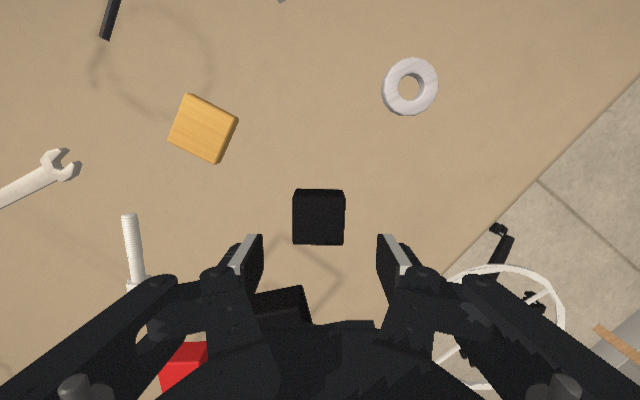

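```bash
python3 - <<'E'
from h import *
import pickle
c,im=pickle.load(open('c3.pkl','rb'))
c2,_=pickle.load(open('c2.pkl','rb'))
R=Ro.from_euler('z',.66).as_matrix()
P=[np.array([463.5,-392.3,24])+R@np.array([a,b,0]) for a in(-18,18) for b in (-18,18)]
print(proj(c,P).round(1))
print('washer',onz(c,[410,86],12),onz(c2,[369,49],12),onz(c,[410,86],0),onz(c2,[369,49],0))
crop(im,270,170,370,260,6,'pics/c3b.png')
E
python3 -m crank '[{"x":0,"y":-0.1,"z":3,"spin":0},{"x":0,"y":0,"z":2.8,"spin":0},{"x":0,"y":0,"z":0,"spin":0}]'
```

```text
[[343.7 246.8]
 [291.5 246.9]
 [344.8 196.4]
 [290.  196.5]]
washer [[ 568.5289385  -385.32645997   12.        ]] [[ 568.18822868 -387.25346776   12.        ]] [[ 571.81291973 -387.34341004    0.        ]] [[ 571.4982184  -387.10223656    0.        ]]
clock: 2.6
eef_pos: [462.9, -391.0, 2.8]
tool_rot: [-3.14, 0.001, 0.66]
force: [-1.4, 0.6, -1.2]
width: 59.7
```

View pics/c3b.png

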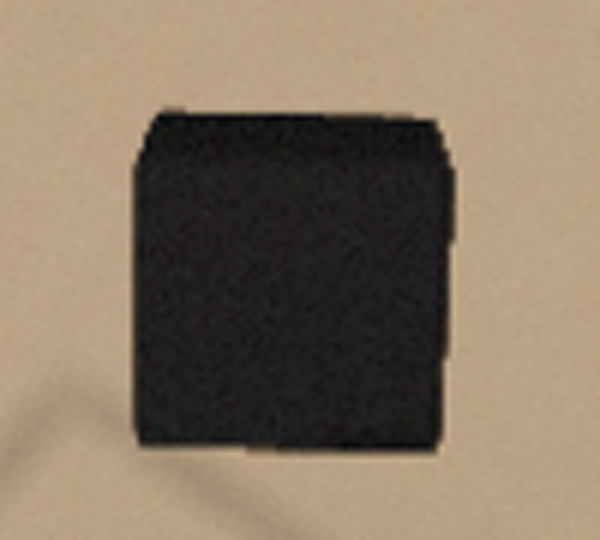

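```bash
python3 -m crank '[{"x":0,"y":0,"z":0,"spin":0},{"x":0,"y":0,"z":0,"spin":0},{"x":0,"y":0,"z":0,"spin":0},{"x":0,"y":0,"z":0,"spin":0},{"x":0,"y":0,"z":0,"spin":0}]' 0;  python3 -m crank '[{"x":0,"y":0,"z":-5,"spin":0},{"x":0,"y":0,"z":-5,"spin":0},{"x":0,"y":0,"z":-3,"spin":0},{"x":0,"y":0,"z":0,"spin":0}]'; python3 g.py 480 250 133 1.3; python3 snap.py c4
```

```text
clock: 3.1
eef_pos: [465.2, -392.7, 6.0]
tool_rot: [3.137, -0.001, 0.66]
force: [-0.8, 1.0, 7.2]
width: 34.5
clock: 3.5
eef_pos: [466.6, -393.9, 139.5]
tool_rot: [3.13, -0.003, 0.66]
force: [0.9, -0.1, -1.4]
width: 34.7
(array([ 40.55, -50.04,   0.21]), np.float64(-0.64)) [ 466.6 -393.9  139.5] [ 3.13e+00 -3.00e-03  6.60e-01] [ 0.9 -0.1 -1.4] 34.7 3.5
3.5 [ 466.6 -393.9  139.5] [ 3.1304e+00 -2.8000e-03  6.6040e-01] 34.7 [ 0.9 -0.1 -1.4]
[ 517.2 -353.3  281.5] [-0.259  -0.0112 -0.9108]
```

View pics/c4.png

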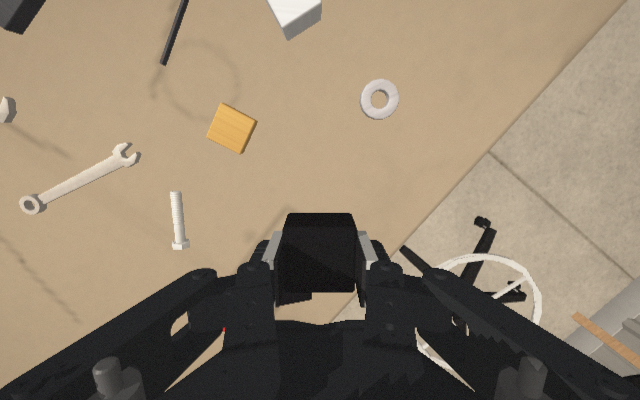

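```bash
python3 g.py 519 195 230 1.27
```

```text
(array([ 40.32, -43.04,  -9.53]), np.float64(-0.609)) [ 465.1 -392.6  136.8] [ 3.135e+00 -2.000e-03  6.610e-01] [ 0.1 -0.  -2.5] 34.7 3.5
```

```bash
python3 -m crank '[{"x":3.1,"y":-3.3,"z":-1.5,"spin":0},{"x":3.1,"y":-3.3,"z":-1.5,"spin":0},{"x":3.1,"y":-3.3,"z":-1.5,"spin":0},{"x":3.1,"y":-3.3,"z":-1.5,"spin":0},{"x":3.1,"y":-3.3,"z":-1.5,"spin":0}]'; python3 -m crank '[{"x":3.1,"y":-3.3,"z":-1.5,"spin":0},{"x":3.1,"y":-3.3,"z":0,"spin":0},{"x":3.1,"y":-3.3,"z":0,"spin":0},{"x":3.1,"y":-3.3,"z":0,"spin":0},{"x":3.1,"y":-3.3,"z":0,"spin":0}]'; python3 g.py 519 195 230 1.27
```

```text
clock: 4.05
eef_pos: [483.6, -163.8, 207.8]
tool_rot: [-3.14, 0.001, 0.661]
force: [1.6, 0.6, -0.2]
width: 34.4
clock: 4.55
eef_pos: [504.7, 61.1, 222.4]
tool_rot: [-3.141, 0.002, 0.661]
force: [1.5, -0.8, -1.1]
width: 34.8
(array([ 9.34, -9.7 , -0.77]), np.float64(-0.609)) [504.7  61.1 222.4] [-3.141e+00  2.000e-03  6.610e-01] [ 1.5 -0.8 -1.1] 34.8 4.5
```

```bash
python3 -m crank '[{"x":3.1,"y":-3.3,"z":-0.3,"spin":0},{"x":3.1,"y":-3.3,"z":-0.3,"spin":0},{"x":3.1,"y":-3.1,"z":0,"spin":0},{"x":0,"y":0,"z":0,"spin":-0.14},{"x":0,"y":0,"z":0,"spin":-0.14}]';  python3 -m crank '[{"x":0,"y":0,"z":0,"spin":-0.14},{"x":0,"y":0,"z":0,"spin":-0.14},{"x":0,"y":0,"z":0,"spin":-0.05},{"x":0,"y":0,"z":0,"spin":0}]'; python3 snap.py d1 heel_pad stud
```

```text
clock: 5.05
eef_pos: [518.2, 195.2, 227.8]
tool_rot: [-3.14, 0.002, 0.951]
force: [0.1, -0.2, -2.0]
width: 34.9
clock: 5.45
eef_pos: [518.8, 192.6, 228.1]
tool_rot: [-3.139, 0.002, 1.271]
force: [-0.7, -0.1, -2.1]
width: 34.4
5.45 [518.8 192.6 228.1] [-3.1393e+00  1.5000e-03  1.2706e+00] 34.4 [-0.7 -0.1 -2.1]
[538.6 254.7 369.8] [-0.2634  0.0019 -0.3005]
heel_pad 0.79 [346.  58. 399. 117.] ((372.5, 86.5), (55.0, 53.0), 90.0)
stud 0.49 [313.  77. 330.  95.] ((321.0, 86.0), (18.0, 14.0), 90.0)
```

View pics/d1.png

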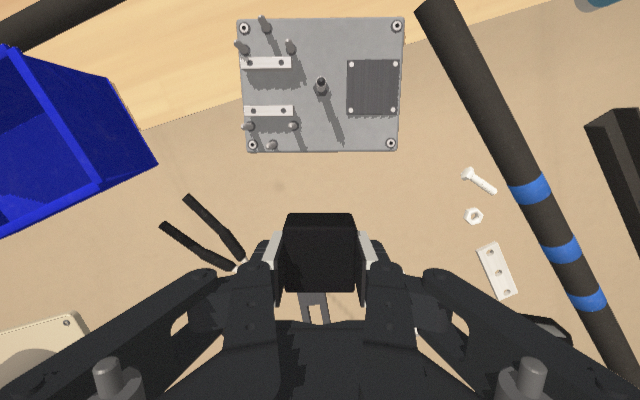

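```bash
python3 - <<'E'
from h import *
import pickle
c,im=pickle.load(open('d1.pkl','rb'))
crop(im,230,8,410,158,4.4,'pics/d1b.png')
E
```

```text
(no output)
```

View pics/d1b.png

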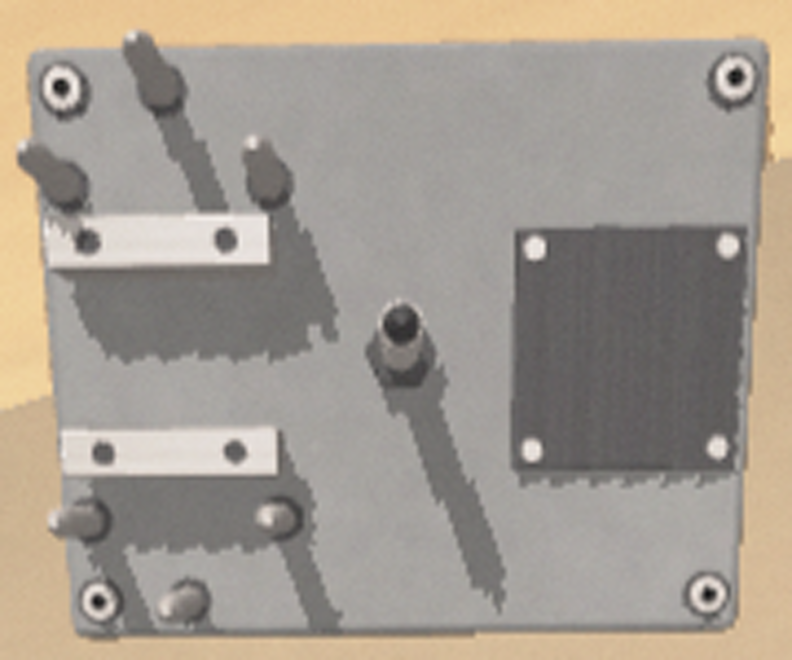

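```bash
cat > fitfix.py <<'E'
from h import *
from scipy.optimize import least_squares
def fit(c,obs,x0=(549,290,-.3,0),free_z=False):
    o=np.array([q[0] for q in obs],float); P=np.array([q[1] for q in obs],float)
    def tr(v):
        R=Ro.from_euler('z',v[2]).as_matrix(); return P@R.T+[v[0],v[1],v[3]]
    def res(v):
        w=np.array(v); 
        if not free_z: w[3]=0
        return (proj(c,tr(w))-o).ravel()
    r=least_squares(res,x0,loss='soft_l1'); return r.x, res(r.x).reshape(-1,2)
E
python3 - <<'E'
from fitfix import *
import pickle
c,im=pickle.load(open('d1.pkl','rb'))
raw=[((516,230),(30,30,20)),((746,228),(90,30,20)),((738,470),(90,-30,20)),((513,468),(30,-30,20)),
((269,214),(-32,31,36)),((269,264),(-32,19,36)),((48,268),(-88,19,36)),
((62,430),(-88,-19,36)),((277,430),(-32,-19,36)),((277,474),(-32,-31,36)),((64,475),(-88,-31,36)),
((30,42),(-95,75,16)),((768,40),(95,75,16)),((735,627),(95,-75,16)),((78,632),(-95,-75,16)),((401,318),(0,0,84))]
obs=[(((u+.5)/4.4-.5+230,(v+.5)/4.4-.5+8),p) for (u,v),p in raw]
for fz in(False,True):
    x,r=fit(c,obs,free_z=fz); print(x.round(4)); print(r.round(1).tolist())
E
```

```text
[ 5.505373e+02  2.897947e+02 -2.928000e-01  0.000000e+00]
[[0.2, -0.4], [1.0, -0.4], [-0.6, -0.2], [0.0, 0.7], [0.3, -0.3], [0.6, 0.4], [-0.5, -0.1], [-0.9, -0.3], [-0.1, -0.7], [0.3, 0.4], [-0.6, 0.6], [-1.9, -0.3], [2.2, -1.4], [1.0, 1.9], [-2.4, 2.0], [0.3, 0.4]]
[ 5.505775e+02  2.904977e+02 -2.927000e-01 -4.813700e+00]
[[-0.3, -0.1], [-0.3, -0.1], [-1.7, -0.7], [-0.5, 0.2], [0.5, -0.1], [0.9, 0.5], [0.5, 0.0], [-0.0, -0.7], [0.2, -1.1], [0.5, -0.1], [0.3, 0.0], [-0.8, 0.6], [0.9, -0.6], [-0.1, 1.0], [-1.6, 1.0], [0.1, 0.4]]
```

```bash
python3 -m crank '[{"x":0,"y":0,"z":0,"spin":-0.145},{"x":0,"y":0,"z":0,"spin":-0.145},{"x":0,"y":0,"z":0,"spin":-0.145},{"x":0,"y":0,"z":0,"spin":-0.145},{"x":0,"y":0,"z":0,"spin":-0.145}]';python3 -m crank '[{"x":0,"y":0,"z":0,"spin":-0.145},{"x":0,"y":0,"z":0,"spin":-0.145},{"x":0,"y":0,"z":0,"spin":-0.145},{"x":0,"y":0,"z":0,"spin":-0.145},{"x":0,"y":0,"z":0,"spin":-0.145}]';python3 -m crank '[{"x":0,"y":0,"z":0,"spin":-0.13},{"x":0,"y":0,"z":0,"spin":0}]'; python3 g.py 609 272.2 60 2.849
```

```text
clock: 6.1
eef_pos: [519.5, 193.0, 229.1]
tool_rot: [-3.141, 0.0, 2.001]
force: [0.1, -0.2, -1.1]
width: 34.6
clock: 6.6
eef_pos: [519.5, 193.0, 229.1]
tool_rot: [-3.141, -0.0, 2.726]
force: [0.5, 0.1, -1.7]
width: 34.9
clock: 6.8
eef_pos: [519.6, 192.9, 228.9]
tool_rot: [-3.141, -0.001, 2.85]
force: [-0.3, -0.6, -1.8]
width: 34.7
(array([-6.3 , 10.17, 16.89]), np.float64(0.001)) [519.6 192.9 228.9] [-3.141e+00 -1.000e-03  2.850e+00] [-0.3 -0.6 -1.8] 34.7 6.8
```

```bash
python3 -m crank '[{"x":-2.1,"y":3.4,"z":0,"spin":0},{"x":-2.1,"y":3.4,"z":0,"spin":0},{"x":-2.1,"y":3.4,"z":0,"spin":0},{"x":0,"y":0,"z":5,"spin":0},{"x":0,"y":0,"z":5,"spin":0}]'; python3 -m crank '[{"x":0,"y":0,"z":5,"spin":0},{"x":0,"y":0,"z":0,"spin":0},{"x":0,"y":0,"z":0,"spin":0}]'; python3 snap.py d2;python3 g.py 609 272.2 24 2.849
```

```text
clock: 7.3
eef_pos: [611.0, 274.8, 129.2]
tool_rot: [3.138, 0.003, 2.847]
force: [0.4, -0.4, -2.9]
width: 34.7
clock: 7.6
eef_pos: [609.1, 273.0, 79.4]
tool_rot: [-3.141, -0.001, 2.849]
force: [0.8, 0.4, -0.4]
width: 34.6
7.6 [609.1 273.   79.4] [-3.1409e+00 -8.0000e-04  2.8490e+00] 34.6 [ 0.8  0.4 -0.4]
[546.6 291.3 221.3] [-2.6190e-01  2.0000e-04  1.2779e+00]
(array([ 0.11, -0.23,  5.76]), np.float64(0.0)) [610.6 274.   81.6] [3.139e+00 2.000e-03 2.849e+00] [ 0.3  0.4 -0.5] 34.5 7.7
```

View pics/d2.png

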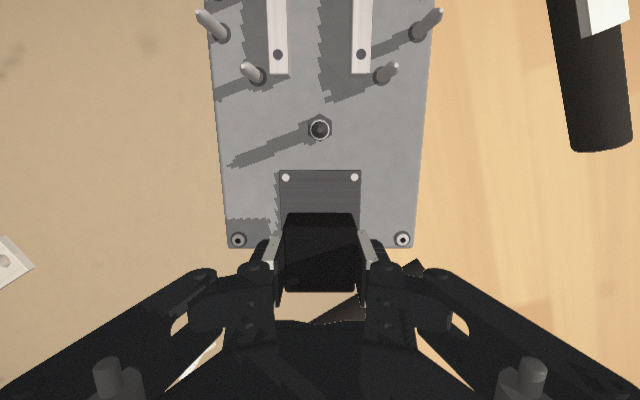

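```bash
python3 - <<'E'
from h import *
import pickle
c,im=pickle.load(open('d2.pkl','rb'))
print(proj(c,[[550.5,289.8,84],[607.9,272.5,20]]))
E
python3 -m crank '[{"x":0,"y":0,"z":2.5,"spin":0},{"x":0,"y":0,"z":2,"spin":0},{"x":0,"y":0,"z":0.4,"spin":0},{"x":0,"y":0,"z":0.2,"spin":0},{"x":0,"y":0,"z":0,"spin":0}]';python3 -m crank '[{"x":0,"y":0,"z":0.2,"spin":0},{"x":0,"y":0,"z":0,"spin":0}]'
```

```text
[[318.71010006 130.54822663]
 [318.99746128 210.34354589]]
clock: 8.15
eef_pos: [610.7, 273.6, 30.6]
tool_rot: [3.139, 0.003, 2.85]
force: [-0.4, -0.5, -1.8]
width: 35.0
clock: 8.35
eef_pos: [609.8, 273.0, 27.2]
tool_rot: [3.141, 0.001, 2.85]
force: [-0.4, -0.7, -2.2]
width: 34.9
```

```bash
for i in 1 2; do python3 -m crank '[{"x":0,"y":0,"z":0.2,"spin":0},{"x":0,"y":0,"z":0,"spin":0}]'; done
```

```text
clock: 8.55
eef_pos: [609.9, 273.1, 26.1]
tool_rot: [3.141, 0.001, 2.85]
force: [-1.9, -1.4, 7.7]
width: 34.7
clock: 8.75
eef_pos: [609.9, 273.1, 26.0]
tool_rot: [3.141, 0.002, 2.85]
force: [-5.9, -4.7, 19.2]
width: 34.9
```

```bash
python3 -m crank '[{"x":0,"y":0,"z":-0.2,"spin":0},{"x":0,"y":0,"z":0,"spin":0}]'; python3 -m crank '[{"x":0,"y":0,"z":0,"spin":0},{"x":0,"y":0,"z":0,"spin":0},{"x":0,"y":0,"z":0,"spin":0}]' 65;python3 -m crank '[{"x":0,"y":0,"z":-3,"spin":0},{"x":0,"y":0,"z":-5,"spin":0},{"x":0,"y":0,"z":-5,"spin":0},{"x":0,"y":0,"z":-5,"spin":0},{"x":0,"y":0,"z":0,"spin":0}]'; python3 snap.py d3; python3 g.py 560 -36 200 1.5
```

```text
clock: 8.95
eef_pos: [610.0, 273.1, 26.1]
tool_rot: [3.141, 0.002, 2.85]
force: [-2.7, -2.1, 10.1]
width: 34.5
clock: 9.25
eef_pos: [609.2, 272.7, 24.0]
tool_rot: [-3.141, -0.0, 2.851]
force: [-0.5, 0.5, -0.2]
width: 55.6
clock: 9.75
eef_pos: [612.9, 276.0, 212.2]
tool_rot: [3.131, 0.009, 2.85]
force: [1.3, 1.7, -0.6]
width: 55.3
9.75 [612.9 276.  212.2] [3.1313 0.0093 2.8503] 55.3 [ 1.3  1.7 -0.6]
[548.5 293.2 353.4] [-0.272  -0.0108  1.2793]
(array([ -4.  , -31.21,   0.69]), np.float64(1.35)) [611.2 274.4 208.4] [3.136 0.005 2.85 ] [ 0.1 -0.2 -1.1] 55.2 9.8
```

View pics/d3.png

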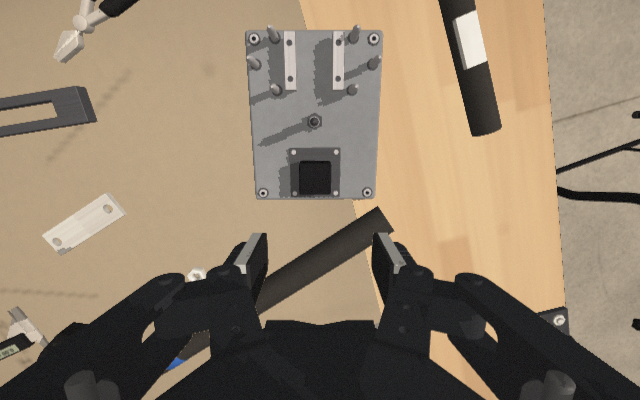

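```bash
python3 g.py 612 -112 210 1.887
```

```text
(array([-11.16, -36.99,  -0.31]), np.float64(0.963)) [611.2 274.4 208.4] [3.136 0.005 2.85 ] [ 0.1 -0.2 -1.1] 55.2 9.8
```

```bash
python3 -m crank '[{"x":-1.4,"y":-4.6,"z":0,"spin":0},{"x":-1.4,"y":-4.6,"z":0,"spin":0},{"x":-1.4,"y":-4.6,"z":0,"spin":0},{"x":-1.4,"y":-4.6,"z":0,"spin":0},{"x":-1.4,"y":-4.6,"z":0,"spin":0}]';python3 -m crank '[{"x":-1.4,"y":-4.6,"z":0,"spin":0},{"x":-1.4,"y":-4.6,"z":0,"spin":0},{"x":-1.4,"y":-4.6,"z":0,"spin":0},{"x":0,"y":0,"z":0,"spin":0.14},{"x":0,"y":0,"z":0,"spin":0.14}]';python3 -m crank '[{"x":0,"y":0,"z":0,"spin":0.14},{"x":0,"y":0,"z":0,"spin":0.14},{"x":0,"y":0,"z":0,"spin":0.14},{"x":0,"y":0,"z":0,"spin":0.14},{"x":0,"y":0,"z":0,"spin":0.12}]'; python3 -m crank '[{"x":0,"y":0,"z":0,"spin":0}]'; python3 snap.py e1 work_plate strap
```

```text
clock: 10.3
eef_pos: [609.2, 30.1, 202.5]
tool_rot: [-3.14, -0.003, 2.851]
force: [1.6, -0.1, 0.1]
width: 55.5
clock: 10.8
eef_pos: [609.6, -115.2, 202.0]
tool_rot: [-3.14, -0.003, 2.56]
force: [-0.5, 1.4, -0.1]
width: 55.2
clock: 11.3
eef_pos: [610.0, -112.0, 202.4]
tool_rot: [-3.139, -0.001, 1.885]
force: [0.7, 0.6, 0.5]
width: 55.7
clock: 11.4
eef_pos: [610.1, -111.9, 202.7]
tool_rot: [-3.139, -0.001, 1.891]
force: [-0.4, -0.5, -0.2]
width: 55.0
11.4 [ 610.1 -111.9  202.7] [-3.1388e+00 -6.0000e-04  1.8906e+00] 55.0 [-0.4 -0.5 -0.2]
[590.  -50.3 344.5] [-0.2615  0.0022  0.3194]
work_plate 0.65 [303.  55. 341. 160.] ((323.247802734375, 108.20094299316406), (32.713111877441406, 103.49752044677734), 3.7313966751098633)
work_plate 0.17 [160. 256. 189. 283.] ((172.8617706298828, 267.4248962402344), (31.255033493041992, 24.127716064453125), 6.709836959838867)
strap 0.96 [159.   0. 247. 132.] ((200.97344970703125, 59.53300476074219), (46.87126922607422, 142.27439880371094), 20.376434326171875)
```

View pics/e1.png

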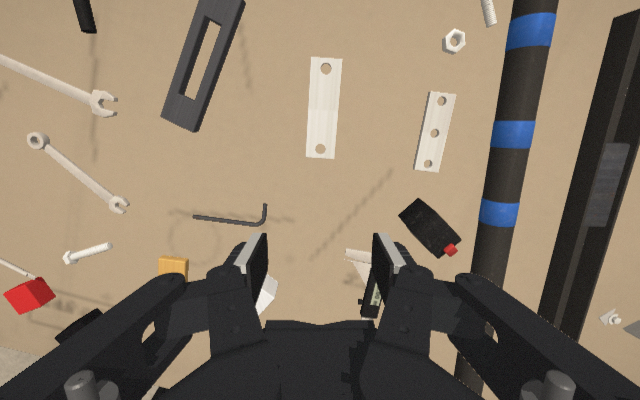

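```bash
python3 - <<'E'
from h import *
from cell import vision
import pickle
c,im=pickle.load(open('e1.pkl','rb'))
crop(im,280,40,360,170,6,'pics/e1b.png')
q=onz(c,[(312,57),(342,60),(335,159),(306,157)],8)
print(q.round(1),q.mean(0).round(1))
d=(q[0]+q[1]-q[2]-q[3])/2; print(np.linalg.norm(d),np.linalg.norm(q[0]-q[1]))
print('tool yaw', np.arctan2(d[1],d[0]))
t=vision.calibration('top'); pt=[(612,270),(768,228),(778,275),(622,320)]
q=onz(t,[((u+.5)/4-.5+140,(v+.5)/4-.5+90) for u,v in pt],8); print(q.mean(0))
E
```

```text
[[560.3  11.5   8. ]
 [592.3  18.9   8. ]
 [620.4 -85.5   8. ]
 [586.9 -94.1   8. ]] [590.  -37.3   8. ]
108.44405181562291 32.84714193703023
tool yaw 1.8258104285437124
[587.45468203 -37.41645437   8.        ]
```

View pics/e1b.png

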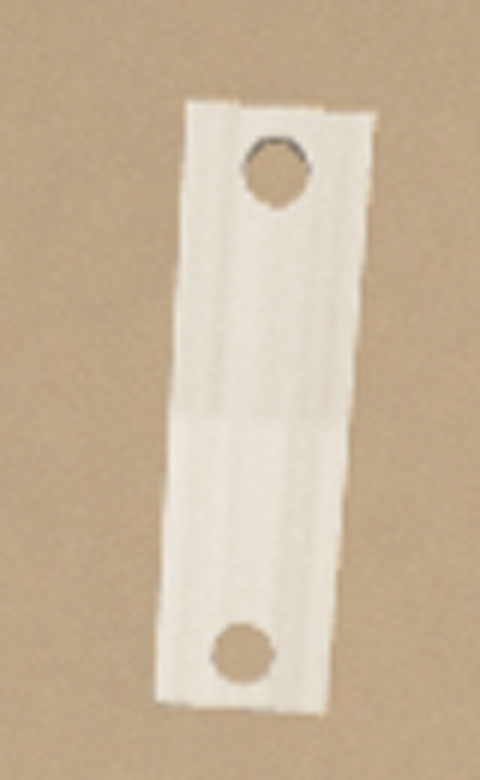

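```bash
python3 g.py 589.2 -37.4 60 1.826
```

```text
(array([ 7.73,  0.35, 14.34]), np.float64(0.067)) [ 610.6 -111.8  203.4] [-3.140e+00 -1.000e-03  1.893e+00] [ 0.  -0.1  0.2] 55.4 11.6
```

```bash
python3 -m crank '[{"x":3.9,"y":0.2,"z":2,"spin":0},{"x":3.8,"y":0.2,"z":3,"spin":0},{"x":0,"y":0,"z":4.6,"spin":0},{"x":0,"y":0,"z":4.7,"spin":0.067},{"x":0,"y":0,"z":0,"spin":0}]';python3 -m crank '[{"x":0,"y":0,"z":0,"spin":0},{"x":0,"y":0,"z":0,"spin":0}]'; python3 snap.py e2;  python3 g.py 589.2 -37.4 3 1.826
```

```text
clock: 12.05
eef_pos: [585.2, -37.5, 55.3]
tool_rot: [-3.129, -0.003, 1.826]
force: [-1.8, 0.5, -0.8]
width: 55.9
clock: 12.25
eef_pos: [592.6, -37.6, 63.7]
tool_rot: [3.137, 0.001, 1.825]
force: [0.5, 0.3, 0.3]
width: 55.6
12.25 [592.6 -37.6  63.7] [3.1375e+00 8.0000e-04 1.8247e+00] 55.6 [0.5 0.3 0.3]
[575.7  25.1 205.4] [-0.263  -0.0047  0.2536]
(array([ 0.13, -0.37,  6.1 ]), np.float64(-0.002)) [592.8 -37.7  64. ] [3.137e+00 1.000e-03 1.824e+00] [ 0.2 -0.3 -0.5] 55.5 12.3
```

View pics/e2.png

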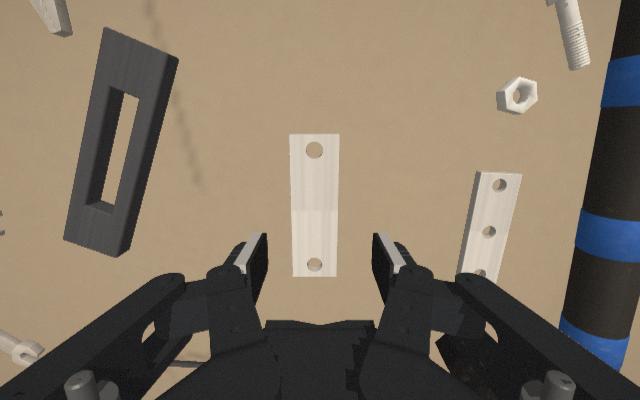

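```bash
python3 - <<'E'
from h import *
import pickle
c,im=pickle.load(open('e2.pkl','rb'))
crop(im,50,15,190,270,2.3,'pics/e2b.png')
q=onz(c,[(290,134),(339.5,134),(336.5,276.5),(293,276.5)],8)
print(q.mean(0))
E
python3 -m crank '[{"x":0.1,"y":-0.4,"z":2.1,"spin":0},{"x":0,"y":0,"z":2,"spin":0},{"x":0,"y":0,"z":2,"spin":0},{"x":0,"y":0,"z":0,"spin":0},{"x":0,"y":0,"z":0,"spin":0}]'; python3 g.py 589.5 -37.4 3 1.826
```

```text
[589.05710755 -36.42160038   8.        ]
clock: 12.8
eef_pos: [587.8, -37.7, 2.0]
tool_rot: [3.139, 0.001, 1.824]
force: [-0.0, 0.6, -0.2]
width: 55.5
(array([-0.02,  0.17, -0.1 ]), np.float64(-0.002)) [587.8 -37.7   2. ] [3.139e+00 1.000e-03 1.824e+00] [-0.   0.6 -0.2] 55.5 12.8
```

View pics/e2b.png

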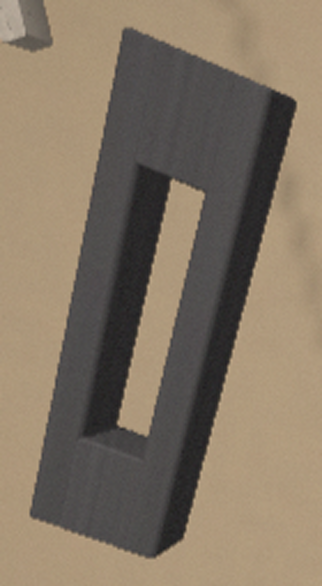

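```bash
python3 -m crank '[{"x":0,"y":0,"z":0,"spin":0},{"x":0,"y":0,"z":0,"spin":0},{"x":0,"y":0,"z":0,"spin":0},{"x":0,"y":0,"z":0,"spin":0},{"x":0,"y":0,"z":0,"spin":0}]' 0;  python3 -m crank '[{"x":0,"y":0,"z":-5,"spin":0},{"x":0,"y":0,"z":-5,"spin":0},{"x":0,"y":0,"z":-5,"spin":0},{"x":0,"y":0,"z":0,"spin":0},{"x":0,"y":0,"z":0,"spin":0}]'; python3 snap.py e3;  python3 - <<'E'
from h import *
from cell import vision
import pickle
c,im=pickle.load(open('e2.pkl','rb'))
q=onz(c,[((u+.5)/2.3-.5+50,(v+.5)/2.3-.5+15) for u,v in [(125,27),(270,88),(155,557),(30,515)]],16)
print(q.round(1),q.mean(0)); d=(q[0]+q[1]-q[2]-q[3])/2; print(np.linalg.norm(d),np.linalg.norm(q[0]-q[1]),'long axis yaw',np.arctan2(d[1],d[0]))
E
```

```text
clock: 13.3
eef_pos: [588.0, -37.6, 2.6]
tool_rot: [3.138, 0.001, 1.824]
force: [-0.5, 0.7, 7.0]
width: 32.7
clock: 13.8
eef_pos: [587.4, -37.9, 152.4]
tool_rot: [3.138, 0.002, 1.824]
force: [-0.3, -0.2, -1.3]
width: 32.5
13.8 [587.4 -37.9 152.4] [3.1379e+00 1.5000e-03 1.8235e+00] 32.5 [-0.3 -0.2 -1.3]
[570.6  25.1 294.1] [-0.2637 -0.0042  0.2523]
[[ 438.8   45.9   16. ]
 [ 476.7   40.9   16. ]
 [ 457.  -104.9   16. ]
 [ 418.3 -100.    16. ]] [447.69465764 -29.54143322  16.        ]
147.2135152960023 38.22037965842764 long axis yaw 1.4337994582466487
```

View pics/e3.png

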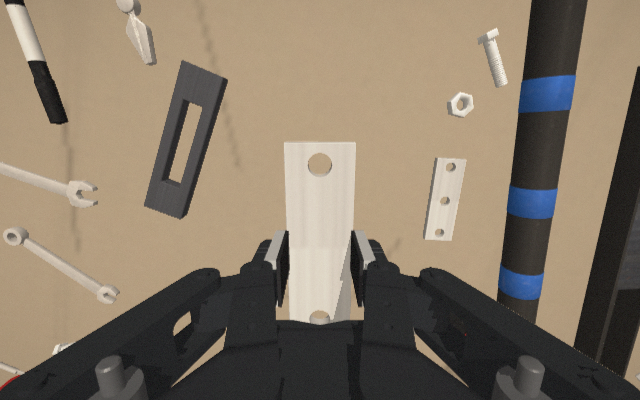

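```bash
python3 g.py 492.8 306.2 140 1.278
```

```text
(array([35.65, -0.44,  1.06]), np.float64(0.546)) [586.2 -37.9 150.8] [3.141e+00 1.000e-03 1.824e+00] [ 0.7 -0.3 -2.2] 32.9 13.8
```

```bash
python3 -m crank '[{"x":4.4,"y":0,"z":0,"spin":0},{"x":4.4,"y":0,"z":0,"spin":0},{"x":4.4,"y":0,"z":0,"spin":0},{"x":4.4,"y":0,"z":0,"spin":0},{"x":4.4,"y":0,"z":0,"spin":0}]'; python3 -m crank '[{"x":4.4,"y":0,"z":0,"spin":0},{"x":4.4,"y":0,"z":0,"spin":0},{"x":4.4,"y":0,"z":0,"spin":0},{"x":0,"y":0,"z":0,"spin":0.14},{"x":0,"y":0,"z":0,"spin":0.14}]';python3 -m crank '[{"x":0,"y":0,"z":0,"spin":0.14},{"x":0,"y":0,"z":0,"spin":0.126},{"x":0,"y":0,"z":0,"spin":0},{"x":0,"y":0,"z":0,"spin":0}]';python3 g.py 492.8 306.2 80 1.278
```

```text
clock: 14.35
eef_pos: [529.5, 176.4, 148.5]
tool_rot: [-3.138, 0.0, 1.824]
force: [0.4, -0.1, -1.3]
width: 32.5
clock: 14.85
eef_pos: [496.1, 304.6, 148.2]
tool_rot: [-3.138, 0.002, 1.542]
force: [-0.6, -0.9, -0.6]
width: 32.9
clock: 15.25
eef_pos: [497.6, 302.8, 149.1]
tool_rot: [-3.14, 0.002, 1.281]
force: [0.1, -0.2, -0.9]
width: 32.3
(array([ 0.21, -0.55,  6.91]), np.float64(0.003)) [497.6 302.8 149.1] [-3.140e+00  2.000e-03  1.281e+00] [ 0.1 -0.2 -0.9] 32.3 15.2
```

```bash
python3 -m crank '[{"x":0.1,"y":-0.3,"z":0,"spin":0},{"x":0.1,"y":-0.25,"z":3,"spin":0},{"x":0,"y":0,"z":3.9,"spin":0},{"x":0,"y":0,"z":0,"spin":0},{"x":0,"y":0,"z":0,"spin":0}]';python3 g.py 492.8 306.2 80 1.278; python3 snap.py e4
```

```text
clock: 15.75
eef_pos: [493.3, 306.5, 81.2]
tool_rot: [-3.14, 0.001, 1.279]
force: [0.1, 0.5, -0.7]
width: 32.6
(array([-0.05, -0.04,  0.12]), np.float64(0.001)) [493.3 306.5  81.2] [-3.140e+00  1.000e-03  1.279e+00] [ 0.1  0.5 -0.7] 32.6 15.8
15.75 [493.3 306.5  81.2] [-3.1404e+00  1.2000e-03  1.2785e+00] 32.6 [ 0.1  0.5 -0.7]
[512.5 368.7 222.9] [-0.263   0.0009 -0.2927]
```

View pics/e4.png

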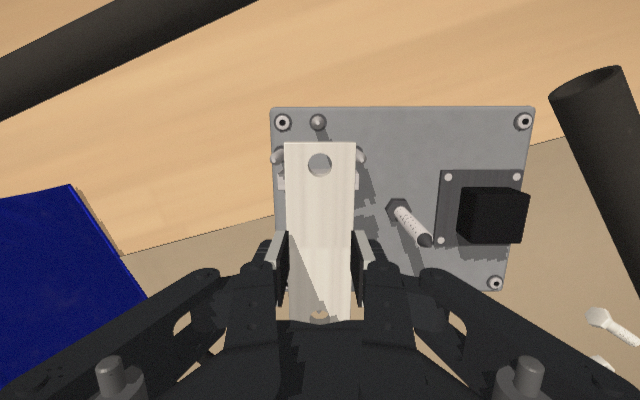

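```bash
python3 - <<'E'
from h import *
import pickle
c,im=pickle.load(open('e4.pkl','rb'))
R=Ro.from_euler('z',-.2928).as_matrix(); o=np.array([550.5,289.8,0])
q=onz(c,[(284,142.5),(356,142.5)],86.6); print(((q-o)@R).round(1), 'want -77.5,55 -42.5,55')
q=onz(c,[(319.5,164)],86.6); print(((q-o)@R).round(1))
P=np.array([(-60,64,54),(-60-26.5,42,54),(-33.5,42,54),(0,0,84),(0,0,16)]); print(proj(c,P@R.T+o).round(1))
crop(im,260,95,460,300,3,'pics/e4b.png')
E
```

```text
[[-76.1  54.8  86.6]
 [-41.9  54.8  86.6]] want -77.5,55 -42.5,55
[[-59.2  44.6  86.6]]
[[318.2 122.2]
 [273.9 160.3]
 [362.6 160.3]
 [430.4 246.5]
 [396.8 208.5]]
```

View pics/e4b.png

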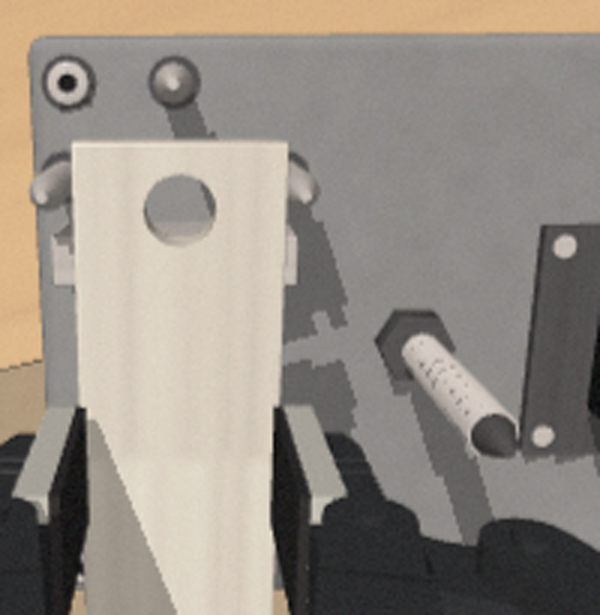

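```bash
python3 -m crank '[{"x":0,"y":-0.1,"z":1.5,"spin":0},{"x":0,"y":0,"z":1.5,"spin":0},{"x":0,"y":0,"z":0.8,"spin":0},{"x":0,"y":0,"z":0.3,"spin":0},{"x":0,"y":0,"z":0,"spin":0}]';python3 -m crank '[{"x":0,"y":0,"z":0.2,"spin":0},{"x":0,"y":0,"z":0,"spin":0}]'
```

```text
clock: 16.3
eef_pos: [492.8, 307.0, 40.2]
tool_rot: [-3.141, 0.0, 1.278]
force: [0.6, 0.8, -0.4]
width: 32.7
clock: 16.5
eef_pos: [493.2, 307.3, 38.7]
tool_rot: [3.141, -0.001, 1.278]
force: [0.9, 0.0, -1.1]
width: 32.1
```

```bash
for i in 1 2 ; do python3 -m crank '[{"x":0,"y":0,"z":0.2,"spin":0},{"x":0,"y":0,"z":0,"spin":0}]'; done
```

```text
clock: 16.7
eef_pos: [493.2, 307.3, 38.5]
tool_rot: [3.14, -0.001, 1.278]
force: [-2.8, -2.1, 15.1]
width: 32.8
clock: 16.9
eef_pos: [493.3, 307.3, 38.4]
tool_rot: [3.14, -0.001, 1.278]
force: [-5.9, -3.3, 30.2]
width: 32.9
```

```bash
python3 -m crank '[{"x":0,"y":0,"z":-0.3,"spin":0},{"x":0,"y":0,"z":0,"spin":0}]'; python3 -m crank '[{"x":0,"y":0,"z":0,"spin":0},{"x":0,"y":0,"z":0,"spin":0},{"x":0,"y":0,"z":0,"spin":0}]' 55;python3 -m crank '[{"x":0,"y":0,"z":-3,"spin":0},{"x":0,"y":0,"z":-5,"spin":0},{"x":0,"y":0,"z":-5,"spin":0},{"x":-3,"y":0,"z":-3,"spin":0},{"x":-4,"y":0,"z":0,"spin":0}]'; python3 -m crank '[{"x":-4,"y":0,"z":0,"spin":0},{"x":0,"y":0,"z":0,"spin":0},{"x":0,"y":0,"z":0,"spin":0}]';python3 snap.py e5; python3 g.py 447.7 -29.5 200 1.434
```

```text
clock: 17.1
eef_pos: [493.5, 307.5, 38.5]
tool_rot: [3.14, -0.002, 1.278]
force: [-2.3, -1.7, 13.6]
width: 32.6
clock: 17.4
eef_pos: [492.6, 306.9, 36.8]
tool_rot: [-3.141, 0.001, 1.278]
force: [-0.1, 0.3, 0.4]
width: 46.5
clock: 17.9
eef_pos: [475.3, 243.0, 201.5]
tool_rot: [3.135, -0.008, 1.281]
force: [0.4, 0.0, -0.2]
width: 46.7
clock: 18.2
eef_pos: [461.1, 201.0, 197.4]
tool_rot: [3.141, -0.0, 1.276]
force: [-0.4, 0.6, -0.4]
width: 47.0
18.2 [461.1 201.  197.4] [ 3.1415e+00 -1.0000e-04  1.2760e+00] 47.0 [-0.4  0.6 -0.4]
[480.2 263.1 339.2] [-0.2618 -0.0005 -0.2953]
(array([-22.59,   5.39,  -0.29]), np.float64(-0.156)) [461.4 202.3 197.4] [ 3.141e+00 -1.000e-03  1.278e+00] [ 0.1  1.  -0.6] 47.0 18.2
```

View pics/e5.png

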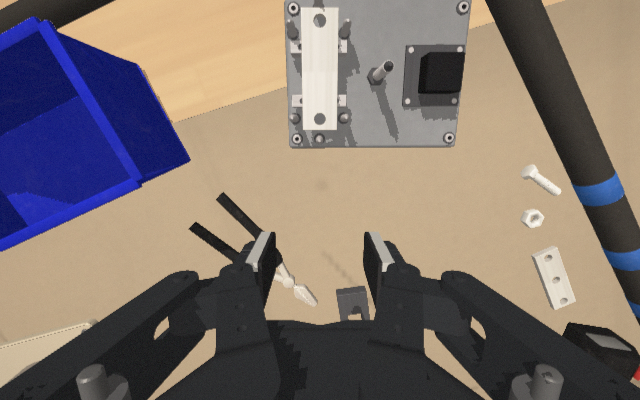

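```bash
python3 - <<'E'
from h import *
import pickle
c,im=pickle.load(open('e5.pkl','rb'))
R=Ro.from_euler('z',-.2928).as_matrix(); o=np.array([550.5,289.8,0])
q=onz(c,[(301,8),(340,7),(338,130),(302,130)],44); print(((q-o)@R).round(1),((q-o)@R).mean(0))
q=onz(c,[(428,50),(465,51),(460,93),(423,92)],44); print(((q-o)@R).round(1))
crop(im,280,0,480,150,4,'pics/e5b.png')
E
```

```text
[[-76.   54.7  44. ]
 [-40.3  55.5  44. ]
 [-40.5 -54.2  44. ]
 [-77.1 -54.1  44. ]] [-58.49004185   0.4533424   44.        ]
[[ 43.8  19.5  44. ]
 [ 79.1  18.5  44. ]
 [ 79.1 -19.1  44. ]
 [ 42.6 -18.1  44. ]]
```

View pics/e5b.png

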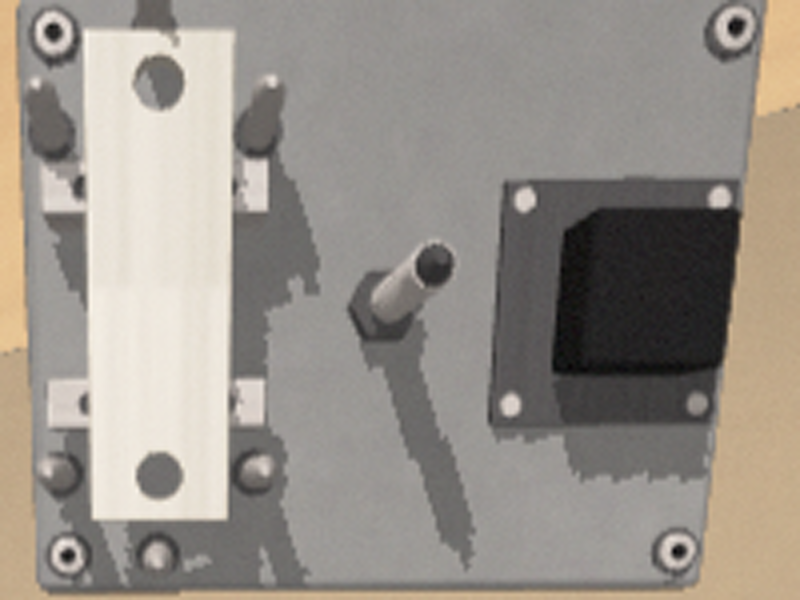

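```bash
python3 -m crank '[{"x":-4.5,"y":1.1,"z":0,"spin":-0.03},{"x":-4.5,"y":1.1,"z":0,"spin":-0.03},{"x":-4.5,"y":1.1,"z":0,"spin":-0.03},{"x":-4.5,"y":1.1,"z":0,"spin":-0.03},{"x":-4.5,"y":1.1,"z":0,"spin":-0.03}]' 70; python3 -m crank '[{"x":0,"y":0,"z":0,"spin":0},{"x":0,"y":0,"z":0,"spin":0}]'; python3 g.py 447.7 -29.5 60 1.434
```

```text
clock: 18.75
eef_pos: [463.5, -29.9, 197.1]
tool_rot: [3.141, -0.001, 1.432]
force: [1.5, 0.1, 0.3]
width: 59.7
clock: 18.95
eef_pos: [463.5, -29.7, 197.0]
tool_rot: [3.141, -0.001, 1.426]
force: [-0.3, 0.6, 0.2]
width: 59.6
(array([-0.22, -1.57, 13.7 ]), np.float64(-0.008)) [463.5 -29.7 197. ] [ 3.141e+00 -1.000e-03  1.426e+00] [-0.3  0.6  0.2] 59.6 18.9
```

```bash
python3 -m crank '[{"x":-0.2,"y":-1.6,"z":3,"spin":0},{"x":0,"y":0,"z":4,"spin":0},{"x":0,"y":0,"z":4,"spin":0},{"x":0,"y":0,"z":2.5,"spin":0},{"x":0,"y":0,"z":0,"spin":0}]'; python3 -m crank '[{"x":0,"y":0,"z":0,"spin":0},{"x":0,"y":0,"z":0,"spin":0}]'; python3 g.py 447.7 -29.5 4 1.434; python3 snap.py f1
```

```text
clock: 19.45
eef_pos: [444.8, -26.5, 59.5]
tool_rot: [-3.135, -0.0, 1.432]
force: [-0.6, 1.1, 0.4]
width: 59.6
clock: 19.65
eef_pos: [447.7, -28.3, 63.5]
tool_rot: [3.139, -0.001, 1.429]
force: [0.6, -0.3, 0.6]
width: 59.9
(array([-0.13, -0.  ,  5.95]), np.float64(-0.005)) [447.7 -28.3  63.5] [ 3.139e+00 -1.000e-03  1.429e+00] [ 0.6 -0.3  0.6] 59.9 19.6
19.65 [447.7 -28.3  63.5] [ 3.1391e+00 -9.0000e-04  1.4294e+00] 59.9 [ 0.6 -0.3  0.6]
[456.7  35.9 205.3] [-0.2611 -0.0029 -0.1417]
```

View pics/f1.png

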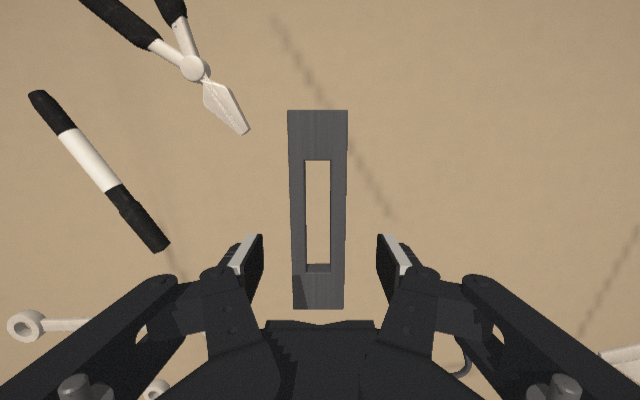

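```bash
python3 - <<'E'
from h import *
import pickle
c,im=pickle.load(open('f1.pkl','rb'))
q=onz(c,[(288,110),(347,110),(343,309),(293,309)],16); print(q.round(1),q.mean(0))
q=onz(c,[(304.5,160),(330.5,160),(330,272.5),(305.5,272.5)],16); print(q.mean(0))
E
python3 g.py 447.7 -29.5 3 1.434
```

```text
[[ 438.3   45.8   16. ]
 [ 475.8   40.5   16. ]
 [ 455.5 -105.7   16. ]
 [ 417.1 -100.2   16. ]] [446.69153326 -29.90056351  16.        ]
[446.5529644  -30.12605275  16.        ]
(array([-0.09, -0.01,  6.07]), np.float64(-0.005)) [447.8 -28.7  63.7] [ 3.139e+00 -1.000e-03  1.429e+00] [ 0.1 -0.1  0.1] 60.1 19.7
```

```bash
python3 -m crank '[{"x":-0.1,"y":-0.1,"z":2,"spin":0},{"x":0,"y":0,"z":2,"spin":0},{"x":0,"y":0,"z":2,"spin":0},{"x":0,"y":0,"z":0,"spin":0},{"x":0,"y":0,"z":0,"spin":0}]';python3 -m crank '[{"x":0,"y":0,"z":0,"spin":0},{"x":0,"y":0,"z":0,"spin":0},{"x":0,"y":0,"z":0,"spin":0},{"x":0,"y":0,"z":0,"spin":0},{"x":0,"y":0,"z":0,"spin":0}]' 0;  python3 -m crank '[{"x":0,"y":0,"z":-5,"spin":0},{"x":0,"y":0,"z":-5,"spin":0},{"x":0,"y":0,"z":-5,"spin":0},{"x":0,"y":0,"z":0,"spin":0},{"x":0,"y":0,"z":0,"spin":0}]'; python3 snap.py f2;  python3 g.py 520 200 160 2.849
```

```text
clock: 20.2
eef_pos: [443.5, -32.3, 18.1]
tool_rot: [-3.136, 0.006, 1.428]
force: [-0.4, -0.1, -0.2]
width: 59.7
clock: 20.7
eef_pos: [443.1, -32.1, 17.3]
tool_rot: [-3.135, 0.006, 1.429]
force: [0.7, -0.4, 0.0]
width: -0.3
clock: 21.2
eef_pos: [444.6, -31.8, 168.2]
tool_rot: [-3.138, 0.007, 1.427]
force: [0.0, -0.5, -0.6]
width: -0.1
21.2 [444.6 -31.8 168.2] [-3.1378  0.0066  1.4275] -0.1 [ 0.  -0.5 -0.6]
[454.7  33.3 309.5] [-0.2686  0.0033 -0.1437]
(array([24.04,  4.26,  0.51]), np.float64(-1.421)) [443.6 -31.8 167.1] [-3.135  0.007  1.428] [0.2 0.2 0.3] -0.1 21.2
```

View pics/f2.png

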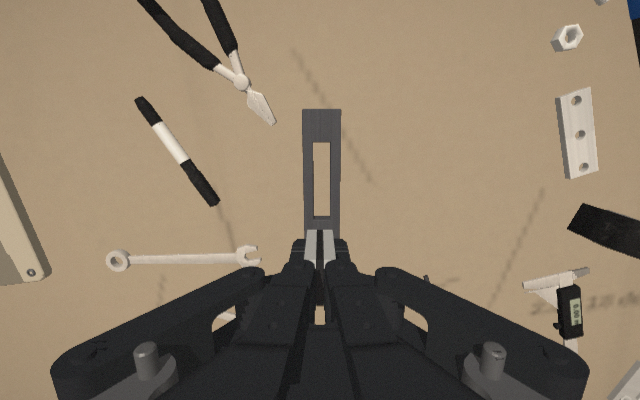

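```bash
python3 -c "
from cell import ctrl
s=ctrl.read_state();print(s['qpos'].round(3),s['tool_rot'],s['eef_pos'])"; python3 -m crank '[{"x":0,"y":0,"z":0,"spin":0},{"x":0,"y":0,"z":0,"spin":0},{"x":0,"y":0,"z":0,"spin":0},{"x":0,"y":0,"z":0,"spin":0}]' 70; python3 -m crank '[{"x":0.1,"y":0.1,"z":3,"spin":0},{"x":0,"y":0,"z":4,"spin":0},{"x":0,"y":0,"z":4,"spin":0},{"x":0,"y":0,"z":0,"spin":0},{"x":0,"y":0,"z":0,"spin":0}]';python3 -c "
from cell import ctrl
s=ctrl.read_state();print(s['qpos'].round(3),s['tool_rot'],s['eef_pos'],s['tau'].round(1))"
```

```text
[ 0.409  0.498 -0.569  2.119  0.448  0.651 -0.613] [-3.13501852  0.00697275  1.42785114] [443.61474695 -31.81688419 167.07724425]
clock: 21.65
eef_pos: [443.7, -31.1, 166.6]
tool_rot: [-3.134, 0.006, 1.429]
force: [0.1, -0.2, 1.0]
width: 58.2
clock: 22.15
eef_pos: [444.1, -30.6, 57.2]
tool_rot: [-3.134, 0.007, 1.43]
force: [0.7, -0.7, 1.1]
width: 59.7
[ 0.243  0.687 -0.353  2.199  0.669  0.37  -0.813] [-3.13354495  0.00663994  1.42962456] [444.07647703 -30.59756158  57.19416733] [ -0.4 -43.1  -2.8  -5.8   0.1   0.1  -0. ]
```

```bash
cat > q.py <<'E'
from cell import ctrl
import numpy as np
s=ctrl.read_state();print(round(s['clock'],1),s['qpos'].round(3).tolist(),s['tool_rot'].round(3),s['eef_pos'].round(1),s['force'].round(1),round(s['width'],1))
E
python3 -m crank '[{"x":0,"y":0,"z":1.5,"spin":0},{"x":0,"y":0,"z":1.5,"spin":0},{"x":0,"y":0,"z":0,"spin":0}]'; python3 q.py; python3 -m crank '[{"x":0,"y":0,"z":0.8,"spin":0},{"x":0,"y":0,"z":0,"spin":0}]'; python3 q.py;  python3 -m crank '[{"x":0,"y":0,"z":0.6,"spin":0},{"x":0,"y":0,"z":0,"spin":0}]'; python3 q.py
```

```text
clock: 22.45
eef_pos: [445.0, -31.2, 28.1]
tool_rot: [-3.137, 0.006, 1.429]
force: [-0.3, -0.3, 0.4]
width: 59.7
22.4 [0.19, 0.741, -0.275, 2.211, 0.736, 0.285, -0.873] [-3.137  0.006  1.429] [445.  -31.2  28.1] [-0.3 -0.3  0.4] 59.7
clock: 22.65
eef_pos: [445.1, -31.3, 20.5]
tool_rot: [-3.137, 0.006, 1.428]
force: [-0.5, -0.0, -0.0]
width: 59.7
22.6 [0.181, 0.757, -0.261, 2.213, 0.766, 0.266, -0.902] [-3.137  0.006  1.428] [445.1 -31.3  20.5] [-0.5 -0.  -0. ] 59.7
clock: 22.85
eef_pos: [444.8, -31.4, 14.3]
tool_rot: [-3.137, 0.006, 1.428]
force: [-0.4, 0.4, -0.3]
width: 59.8
22.9 [0.178, 0.77, -0.256, 2.215, 0.803, 0.255, -0.938] [-3.137  0.006  1.428] [444.8 -31.4  14.3] [-0.4  0.4 -0.3] 59.8
```

```bash
python3 -m crank '[{"x":0,"y":0,"z":0.4,"spin":0},{"x":0,"y":0,"z":0,"spin":0}]'; python3 q.py;  python3 -m crank '[{"x":0,"y":0,"z":0.3,"spin":0},{"x":0,"y":0,"z":0,"spin":0}]'; python3 q.py
```

```text
clock: 23.05
eef_pos: [444.5, -31.4, 10.0]
tool_rot: [-3.136, 0.006, 1.428]
force: [0.3, 0.2, 0.1]
width: 60.1
23.1 [0.178, 0.78, -0.257, 2.216, 0.838, 0.25, -0.972] [-3.136  0.006  1.428] [444.5 -31.4  10. ] [0.3 0.2 0.1] 60.1
clock: 23.25
eef_pos: [444.2, -31.4, 6.4]
tool_rot: [-3.136, 0.006, 1.429]
force: [0.1, 0.1, -0.2]
width: 59.9
23.2 [0.179, 0.788, -0.258, 2.216, 0.869, 0.247, -1.002] [-3.136  0.006  1.429] [444.2 -31.4   6.4] [ 0.1  0.1 -0.2] 59.9
```

```bash
python3 -m crank '[{"x":0,"y":0,"z":0.3,"spin":0},{"x":0,"y":0.1,"z":0,"spin":0},{"x":0,"y":0.1,"z":0,"spin":0}]'; python3 q.py; python3 -m crank '[{"x":0,"y":0,"z":0,"spin":0},{"x":0,"y":0,"z":0,"spin":0},{"x":0,"y":0,"z":0,"spin":0},{"x":0,"y":0,"z":0,"spin":0},{"x":0,"y":0,"z":0,"spin":0}]' 0; python3 q.py; python3 -m crank '[{"x":0,"y":0,"z":-1,"spin":0},{"x":0,"y":0,"z":-2,"spin":0},{"x":0,"y":0,"z":-4,"spin":0},{"x":0,"y":0,"z":-4,"spin":0},{"x":0,"y":0,"z":-3,"spin":0}]';python3 -m crank '[{"x":0,"y":0,"z":0,"spin":0},{"x":0,"y":0,"z":0,"spin":0}]';python3 snap.py f3
```

```text
clock: 23.55
eef_pos: [446.1, -31.7, 3.3]
tool_rot: [-3.135, 0.006, 1.429]
force: [-0.0, -0.9, 0.9]
width: 59.9
23.6 [0.186, 0.796, -0.268, 2.211, 0.895, 0.252, -1.027] [-3.135  0.006  1.429] [446.1 -31.7   3.3] [-0.  -0.9  0.9] 59.9
clock: 24.05
eef_pos: [446.2, -31.7, 3.6]
tool_rot: [-3.136, 0.007, 1.429]
force: [0.4, -0.4, 5.1]
width: 38.6
24.1 [0.186, 0.796, -0.267, 2.212, 0.896, 0.252, -1.027] [-3.136  0.007  1.429] [446.2 -31.7   3.6] [ 0.4 -0.4  5.1] 38.6
clock: 24.55
eef_pos: [446.7, -30.8, 144.8]
tool_rot: [-3.135, 0.006, 1.429]
force: [1.1, -0.1, -3.4]
width: 38.6
clock: 24.75
eef_pos: [446.6, -31.5, 142.9]
tool_rot: [-3.135, 0.007, 1.428]
force: [-0.5, -0.9, -4.2]
width: 38.3
24.75 [446.6 -31.5 142.9] [-3.1352  0.007   1.4276] 38.3 [-0.5 -0.9 -4.2]
[457.1  33.6 284.2] [-0.269   0.0059 -0.1436]
```

View pics/f3.png

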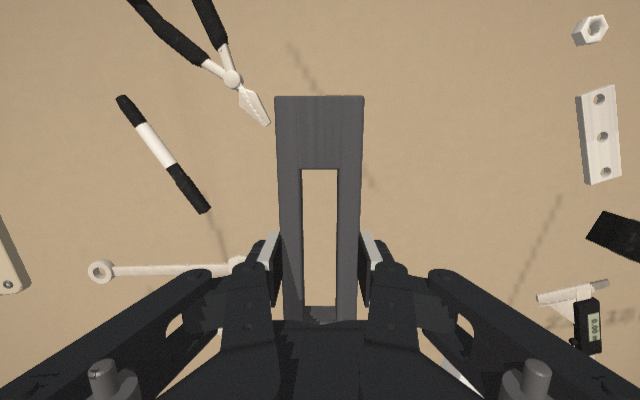

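```bash
python3 g.py 552.1 289.3 150 2.849
```

```text
(array([33.26,  5.93, -1.07]), np.float64(-1.421)) [445.9 -31.5 142.2] [-3.133  0.007  1.428] [ 0.5 -0.5 -3.4] 38.2 24.8
```

```bash
python3 -m crank '[{"x":3.6,"y":0.7,"z":-0.2,"spin":0},{"x":3.7,"y":0.7,"z":-0.2,"spin":0},{"x":3.7,"y":0.7,"z":-0.2,"spin":0},{"x":3.7,"y":0.7,"z":-0.2,"spin":0},{"x":3.7,"y":0.7,"z":-0.2,"spin":0}]'; python3 -m crank '[{"x":3.7,"y":0.7,"z":0,"spin":0},{"x":3.7,"y":0.7,"z":0,"spin":0},{"x":3.7,"y":0.6,"z":0,"spin":0},{"x":3.7,"y":0.5,"z":0,"spin":0},{"x":0,"y":0,"z":0,"spin":-0.14}]'; python3 -m crank '[{"x":0,"y":0,"z":0,"spin":-0.14},{"x":0,"y":0,"z":0,"spin":-0.14},{"x":0,"y":0,"z":0,"spin":-0.14},{"x":0,"y":0,"z":0,"spin":-0.14},{"x":0,"y":0,"z":0,"spin":-0.14}]';  python3 -m crank '[{"x":0,"y":0,"z":0,"spin":-0.14},{"x":0,"y":0,"z":0,"spin":-0.14},{"x":0,"y":0,"z":0,"spin":-0.14},{"x":0,"y":0,"z":0,"spin":-0.14},{"x":0,"y":0,"z":0,"spin":0}]'; python3 g.py 552.1 289.3 110 2.849; python3 q.py
```

```text
clock: 25.3
eef_pos: [506.7, 147.2, 149.4]
tool_rot: [-3.131, 0.009, 1.429]
force: [1.2, 0.8, -3.6]
width: 38.2
clock: 25.8
eef_pos: [551.9, 296.9, 148.4]
tool_rot: [-3.133, 0.001, 1.578]
force: [-2.2, -0.3, -3.3]
width: 38.4
clock: 26.3
eef_pos: [552.2, 288.5, 147.4]
tool_rot: [-3.128, -0.001, 2.275]
force: [0.0, 0.6, -3.8]
width: 38.4
clock: 26.8
eef_pos: [552.2, 288.5, 147.4]
tool_rot: [-3.131, -0.009, 2.83]
force: [0.9, -0.3, -4.0]
width: 38.1
(array([0.01, 0.12, 3.74]), np.float64(-0.019)) [552.2 288.5 147.4] [-3.131 -0.009  2.83 ] [ 0.9 -0.3 -4. ] 38.1 26.8
26.8 [0.001, 0.878, -0.962, 1.646, 0.798, 1.074, 0.052] [-3.131 -0.009  2.83 ] [552.2 288.5 147.4] [ 0.9 -0.3 -4. ] 38.1
```

```bash
python3 -m crank '[{"x":0,"y":0.1,"z":1.5,"spin":-0.019},{"x":0,"y":0,"z":2,"spin":0},{"x":0,"y":0,"z":0,"spin":0},{"x":0,"y":0,"z":0,"spin":0}]'; python3 snap.py f4; python3 g.py 552.1 289.3 60 2.849
```

```text
clock: 27.2
eef_pos: [553.0, 289.8, 114.4]
tool_rot: [-3.133, -0.007, 2.847]
force: [0.3, -0.1, -3.7]
width: 38.3
27.2 [553.  289.8 114.4] [-3.1326 -0.0067  2.8469] 38.3 [ 0.3 -0.1 -3.7]
[491.7 309.2 256.7] [-0.2561  0.0085  1.2758]
(array([ 0.07, -0.1 ,  5.54]), np.float64(-0.002)) [553.5 290.4 115.4] [-3.134 -0.006  2.847] [ 0.5  0.2 -3.3] 38.2 27.2
```

View pics/f4.png

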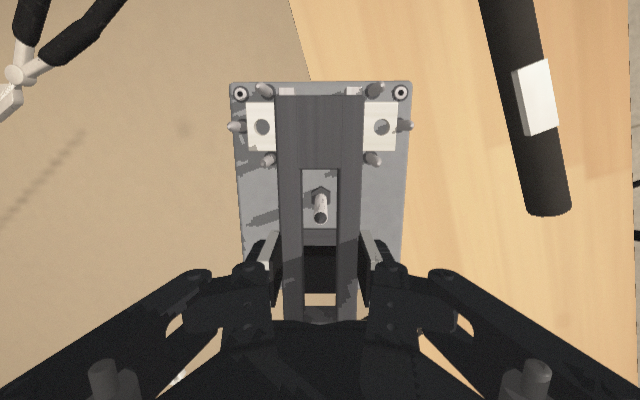

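```bash
python3 -m crank '[{"x":0.1,"y":0,"z":1.5,"spin":0},{"x":0,"y":0,"z":1.5,"spin":0},{"x":0,"y":0,"z":1.5,"spin":0},{"x":0,"y":0,"z":1.2,"spin":0},{"x":0,"y":0,"z":0.5,"spin":0}]';python3 -m crank '[{"x":0,"y":0,"z":0,"spin":0},{"x":0,"y":0,"z":0,"spin":0}]'
```

```text
clock: 27.75
eef_pos: [551.4, 289.2, 51.5]
tool_rot: [-3.132, -0.007, 2.847]
force: [-0.9, 0.2, -3.5]
width: 38.6
clock: 27.95
eef_pos: [552.4, 290.4, 53.9]
tool_rot: [-3.135, -0.005, 2.847]
force: [-0.0, -0.3, -3.6]
width: 38.3
```

```bash
python3 -m crank '[{"x":0,"y":0,"z":0.3,"spin":0},{"x":0,"y":0,"z":0.2,"spin":0},{"x":0,"y":0,"z":0,"spin":0}]'; python3 -m crank '[{"x":0,"y":0,"z":0.15,"spin":0},{"x":0,"y":0,"z":0,"spin":0}]'; python3 snap.py f5; python3 -m crank '[{"x":0,"y":0,"z":0.15,"spin":0},{"x":0,"y":0,"z":0,"spin":0}]'
```

```text
clock: 28.25
eef_pos: [552.2, 289.8, 48.6]
tool_rot: [-3.134, -0.005, 2.847]
force: [-0.4, -0.1, -3.5]
width: 38.4
clock: 28.45
eef_pos: [552.3, 290.1, 47.8]
tool_rot: [-3.134, -0.005, 2.847]
force: [-1.2, -0.7, 1.4]
width: 38.2
28.45 [552.3 290.1  47.8] [-3.1344 -0.0047  2.8474] 38.2 [-1.2 -0.7  1.4]
[490.7 309.2 189.9] [-0.258   0.0067  1.2763]
clock: 28.7
eef_pos: [552.4, 290.0, 47.7]
tool_rot: [-3.134, -0.004, 2.847]
force: [-2.7, -3.1, 12.4]
width: 38.2
```

View pics/f5.png

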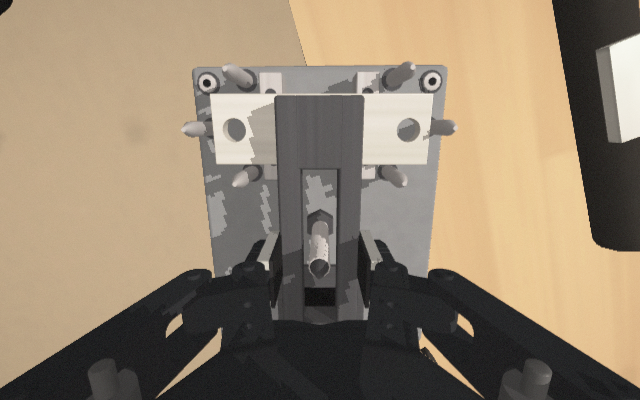

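```bash
python3 -m crank '[{"x":0,"y":0,"z":-0.15,"spin":0},{"x":0,"y":0,"z":0,"spin":0}]'; python3 -m crank '[{"x":0,"y":0,"z":0,"spin":0},{"x":0,"y":0,"z":0,"spin":0},{"x":0,"y":0,"z":0,"spin":0},{"x":0,"y":0,"z":0,"spin":0}]' 70;python3 -m crank '[{"x":0,"y":0,"z":-2,"spin":0},{"x":0,"y":0,"z":-5,"spin":0},{"x":0,"y":0,"z":-5,"spin":0},{"x":0,"y":0,"z":-4,"spin":0},{"x":-3,"y":0,"z":0,"spin":0}]'; python3 -m crank '[{"x":-4,"y":0,"z":0,"spin":0},{"x":0,"y":0,"z":0,"spin":0},{"x":0,"y":0,"z":0,"spin":0}]';python3 snap.py f6; python3 q.py
```

```text
clock: 28.9
eef_pos: [552.4, 290.1, 47.7]
tool_rot: [-3.135, -0.005, 2.847]
force: [-2.2, -1.5, 4.4]
width: 38.3
clock: 29.3
eef_pos: [552.2, 290.1, 47.0]
tool_rot: [-3.134, -0.005, 2.848]
force: [-0.1, -0.1, -0.1]
width: 59.9
clock: 29.8
eef_pos: [580.7, 288.3, 216.4]
tool_rot: [3.138, -0.0, 2.855]
force: [0.8, 2.2, 0.6]
width: 59.6
clock: 30.1
eef_pos: [620.7, 270.2, 207.7]
tool_rot: [-3.135, -0.006, 2.846]
force: [-0.7, -0.0, -0.2]
width: 59.8
30.1 [620.7 270.2 207.7] [-3.1352 -0.0055  2.8457] 59.8 [-0.7 -0.  -0.2]
[559.1 289.3 349.8] [-0.2572  0.0059  1.2746]
30.1 [0.04, 0.878, -0.996, 1.434, 0.748, 1.245, 0.243] [-3.135 -0.006  2.848] [619.6 271.1 207.7] [0.1 1.6 0.3] 59.9
```

View pics/f6.png

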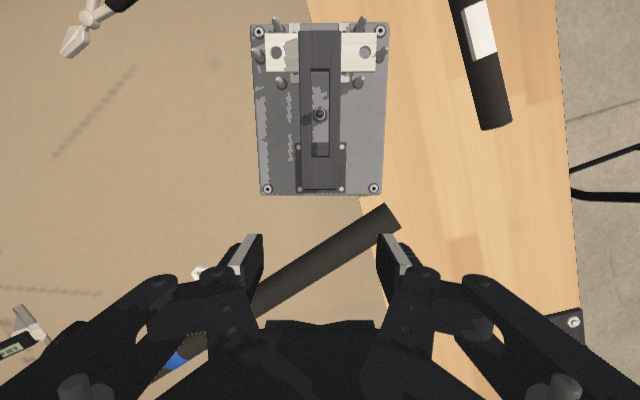

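```bash
python3 g.py 530 -445 200 1.0; python3 - <<'E'
from h import *
import pickle
c,im=pickle.load(open('f6.pkl','rb'))
R=Ro.from_euler('z',-.2928).as_matrix(); o=np.array([550.5,289.8,0])
q=onz(c,[(300,31),(341,31),(341,189),(300,189)],60); print(((q-o)@R).round(1))
q=onz(c,[(319.5,114)],84); print(((q-o)@R).round(1))
crop(im,240,10,400,200,3,'pics/f6b.png')
E
```

```text
(array([-12.15, -71.13,   1.14]), np.float64(-1.294)) [619.6 271.1 207.7] [-3.135 -0.006  2.848] [0.1 1.6 0.3] 59.9 30.1
[[-73.3 -17.2  60. ]
 [-73.1  20.4  60. ]
 [ 75.7  22.8  60. ]
 [ 75.6 -20.3  60. ]]
[[ 0.6  0.6 84. ]]
```

View pics/f6b.png

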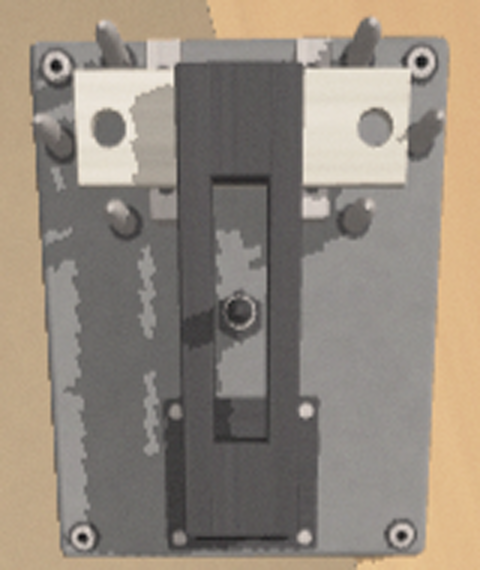

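```bash
R='{"x":-0.8,"y":-4.7,"z":0,"spin":0}'; python3 -m crank '[{"x":-0.8,"y":-4.7,"z":0,"spin":0},{"x":-0.8,"y":-4.7,"z":0,"spin":0},{"x":-0.8,"y":-4.7,"z":0,"spin":0},{"x":-0.8,"y":-4.7,"z":0,"spin":0},{"x":-0.8,"y":-4.7,"z":0,"spin":0}]'; python3 -m crank '[{"x":-0.8,"y":-4.7,"z":0,"spin":0},{"x":-0.8,"y":-4.7,"z":0,"spin":0},{"x":-0.8,"y":-4.7,"z":0,"spin":0},{"x":-0.8,"y":-4.7,"z":0,"spin":0},{"x":-0.8,"y":-4.7,"z":0,"spin":0}]'; python3 -m crank '[{"x":0,"y":0,"z":0,"spin":0.14},{"x":0,"y":0,"z":0,"spin":0.14},{"x":0,"y":0,"z":0,"spin":0.14},{"x":0,"y":0,"z":0,"spin":0.14},{"x":0,"y":0,"z":0,"spin":0.14}]';python3 -m crank '[{"x":0,"y":0,"z":0,"spin":0.14},{"x":0,"y":0,"z":0,"spin":0.14},{"x":0,"y":0,"z":0,"spin":0.14},{"x":0,"y":0,"z":0,"spin":0.14},{"x":0,"y":0,"z":0,"spin":0.14}]';python3 -m crank '[{"x":0,"y":0,"z":0,"spin":0.14},{"x":0,"y":0,"z":0,"spin":0.14},{"x":0,"y":0,"z":0,"spin":0.14},{"x":0,"y":0,"z":0,"spin":0},{"x":0,"y":0,"z":0,"spin":0}]';python3 g.py 530 -445 200; python3 q.py
```

```text
clock: 30.65
eef_pos: [589.0, 33.6, 209.1]
tool_rot: [-3.134, -0.005, 2.851]
force: [0.3, -0.3, -0.3]
width: 59.8
clock: 31.15
eef_pos: [559.8, -202.8, 210.7]
tool_rot: [-3.134, -0.005, 2.85]
force: [1.1, 1.1, 0.2]
width: 59.5
clock: 31.65
eef_pos: [560.2, -200.7, 210.5]
tool_rot: [-3.133, 0.0, 2.144]
force: [-0.1, -0.9, 0.0]
width: 59.9
clock: 32.15
eef_pos: [560.2, -200.5, 210.5]
tool_rot: [-3.135, 0.006, 1.444]
force: [-0.4, -0.2, 0.7]
width: 59.4
clock: 32.65
eef_pos: [560.5, -201.2, 210.3]
tool_rot: [-3.138, 0.008, 1.033]
force: [-0.5, 0.6, 0.1]
width: 59.6
(array([-22.49,   9.88,   1.18]), 0) [ 560.5 -201.2  210.3] [-3.138  0.008  1.033] [-0.5  0.6  0.1] 59.6 32.6
32.6 [0.681, 0.643, -0.631, 1.682, 0.451, 0.972, -0.656] [-3.138  0.008  1.033] [ 560.5 -201.2  210.3] [-0.5  0.6  0.1] 59.6
```

```bash
python3 -m crank '[{"x":-4.4,"y":1.9,"z":0,"spin":0},{"x":-4.4,"y":2,"z":0,"spin":0},{"x":-4.4,"y":2,"z":0,"spin":0},{"x":-4.4,"y":2,"z":0,"spin":0},{"x":-4.4,"y":2,"z":0,"spin":0}]'; python3 -m crank '[{"x":0,"y":0,"z":0,"spin":0},{"x":0,"y":0,"z":0,"spin":0}]'; python3 snap.py g1 washer;python3 g.py 568.3 -386.3 60
```

```text
clock: 33.15
eef_pos: [531.2, -443.3, 211.5]
tool_rot: [-3.138, 0.008, 1.031]
force: [1.3, 0.3, 0.0]
width: 59.6
clock: 33.35
eef_pos: [530.7, -442.9, 210.7]
tool_rot: [-3.137, 0.007, 1.027]
force: [-0.4, 1.0, 0.4]
width: 59.8
33.35 [ 530.7 -442.9  210.7] [-3.1373  0.0073  1.0266] 59.8 [-0.4  1.   0.4]
[ 565.8 -386.8  351.9] [-0.2691  0.0041 -0.5445]
washer 0.59 [309. 103. 337. 135.] ((322.5, 117.0), (30.0, 29.0), 90.0)
(array([ 6.55,  0.39, 15.09]), 0) [ 532.3 -439.9  211.3] [-3.138  0.006  1.031] [ 0.8  0.4 -0.5] 59.9 33.5
```

View pics/g1.png

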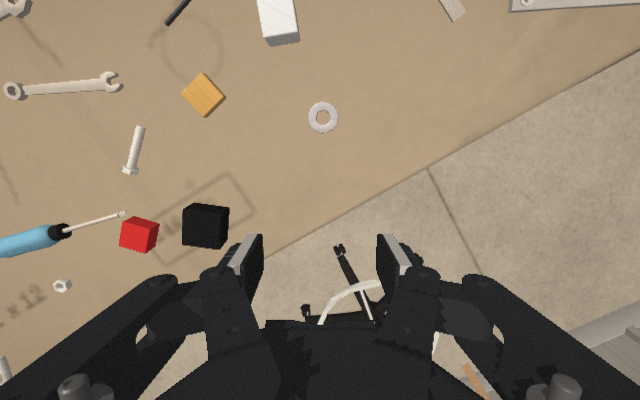

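```bash
python3 - <<'E'
from h import *
import pickle
c,im=pickle.load(open('g1.pkl','rb'))
print(onz(c,[323.3,117],12))
E
python3 -m crank '[{"x":3.3,"y":0.2,"z":3,"spin":0},{"x":3.3,"y":0.2,"z":3,"spin":0},{"x":0,"y":0,"z":4.5,"spin":0},{"x":0,"y":0,"z":4.5,"spin":0},{"x":0,"y":0,"z":0,"spin":0}]'; python3 -m crank '[{"x":0,"y":0,"z":0,"spin":0},{"x":0,"y":0,"z":0,"spin":0}]'; python3 snap.py g2 washer;python3 g.py 568.3 -386.3 4
```

```text
[[ 569.77413186 -386.25212223   12.        ]]
clock: 33.95
eef_pos: [564.2, -383.7, 54.7]
tool_rot: [-3.125, 0.008, 1.033]
force: [-0.4, 0.2, -0.1]
width: 59.6
clock: 34.15
eef_pos: [570.4, -388.4, 63.9]
tool_rot: [3.14, 0.007, 1.028]
force: [-0.3, -0.3, 0.0]
width: 59.6
34.15 [ 570.4 -388.4   63.9] [3.1402 0.0074 1.0284] 59.6 [-0.3 -0.3  0. ]
[ 604.7 -331.9  205.2] [-0.2693 -0.0016 -0.5428]
washer 0.66 [292. 186. 339. 236.] ((315.5, 210.0), (46.0, 47.0), 90.0)
(array([ 0.19, -0.3 ,  5.99]), 0) [ 570. -389.   64.] [3.14  0.008 1.027] [-0.1  1.   0.1] 59.3 34.2
```

View pics/g2.png

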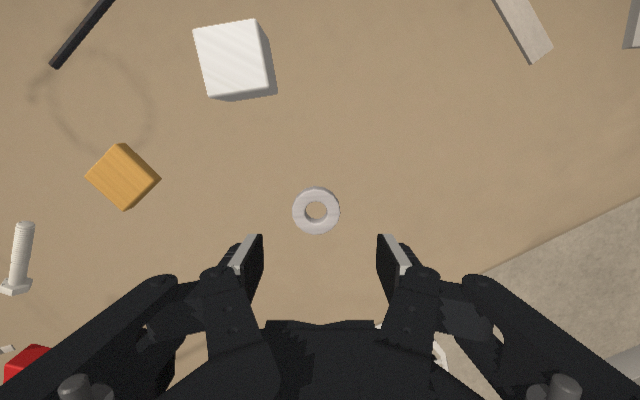

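```bash
python3 - <<'E'
from h import *
from cell import ctrl
import pickle
c,im=pickle.load(open('g2.pkl','rb'))
p=onz(c,[316,210.5],12)[0];print(p, go(ctrl.read_state(),p[0],p[1],4.5))
E
```

```text
[ 570.23014958 -384.94998512   12.        ] (array([ 0.41, -0.2 ,  5.94]), 0)
```

```bash
python3 -m crank '[{"x":0.3,"y":-0.2,"z":2,"spin":0},{"x":0,"y":0,"z":2,"spin":0},{"x":0,"y":0,"z":1.9,"spin":0},{"x":0,"y":0,"z":0,"spin":0},{"x":0,"y":0,"z":0,"spin":0}]'; python3 g.py 569.8 -385.4 4.5
```

```text
clock: 34.75
eef_pos: [567.8, -385.3, 2.3]
tool_rot: [-3.139, 0.008, 1.027]
force: [0.1, -0.4, 0.7]
width: 59.7
(array([ 0.09,  0.17, -0.23]), 0) [ 567.8 -385.3    2.3] [-3.139  0.008  1.027] [ 0.1 -0.4  0.7] 59.7 34.8
```

```bash
python3 -m crank '[{"x":0.1,"y":0.1,"z":-0.2,"spin":0},{"x":0,"y":0,"z":0,"spin":0}]'; python3 -m crank '[{"x":0,"y":0,"z":0,"spin":0},{"x":0,"y":0,"z":0,"spin":0},{"x":0,"y":0,"z":0,"spin":0},{"x":0,"y":0,"z":0,"spin":0},{"x":0,"y":0,"z":0,"spin":0}]' 0; python3 -m crank '[{"x":0,"y":0,"z":-1,"spin":0},{"x":0,"y":0,"z":-4,"spin":0},{"x":0,"y":0,"z":-5,"spin":0},{"x":0,"y":0,"z":-5,"spin":0},{"x":0,"y":0,"z":0,"spin":0}]'; python3 snap.py g3; python3 g.py 550.5 289.8 160 1.278
```

```text
clock: 34.95
eef_pos: [570.3, -385.1, 5.4]
tool_rot: [-3.141, 0.008, 1.027]
force: [-0.9, 0.2, -0.0]
width: 60.0
clock: 35.45
eef_pos: [569.5, -385.0, 4.8]
tool_rot: [-3.14, 0.008, 1.027]
force: [-0.9, 0.8, 5.6]
width: 32.2
clock: 35.95
eef_pos: [574.9, -385.3, 162.4]
tool_rot: [3.131, 0.007, 1.027]
force: [1.1, -0.3, -0.6]
width: 32.3
35.95 [ 574.9 -385.3  162.4] [3.1308 0.0071 1.0271] 32.3 [ 1.1 -0.3 -0.6]
[ 608.1 -328.2  303.7] [-0.2689 -0.0111 -0.544 ]
(array([ 56.59, -36.78,  -0.77]), np.float64(-0.251)) [ 572.6 -384.8  158.7] [3.137 0.008 1.027] [ 0.   0.3 -1.1] 32.0 36.0
```

View pics/g3.png

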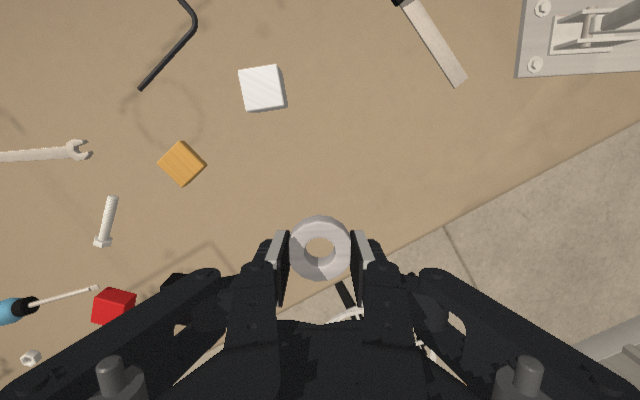

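```bash
python3 - <<'E'
from h import *
import pickle
c,im=pickle.load(open('g3.pkl','rb'))
crop(im,260,190,380,300,6,'pics/g3b.png')
p=onz(c,[320,247],169.6)[0]; d=p-[574.9,-385.3,162.4]
print(p, Ro.from_euler('xyz',[3.1308,.0071,1.0271]).as_matrix().T@d)
E
```

```text
[ 576.66255762 -383.65635193  169.6       ] [ 2.26723605  0.7359802  -7.20875594]
```

View pics/g3b.png

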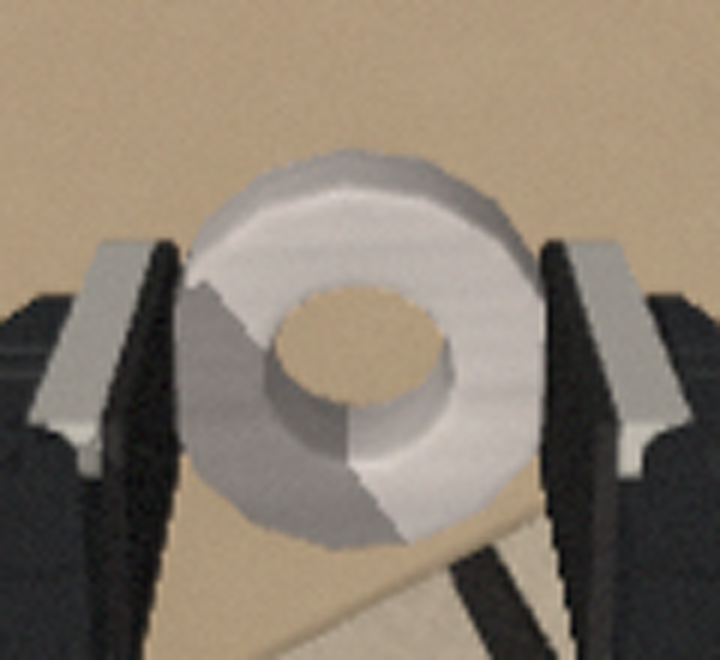

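```bash
python3 -m crank '[{"x":4,"y":-2.6,"z":-0.3,"spin":0},{"x":4,"y":-2.6,"z":-0.3,"spin":0},{"x":4,"y":-2.6,"z":-0.3,"spin":0},{"x":4,"y":-2.6,"z":0,"spin":0},{"x":4,"y":-2.6,"z":0,"spin":0}]'; python3 -m crank '[{"x":4,"y":-2.6,"z":0,"spin":0},{"x":4,"y":-2.6,"z":0,"spin":0},{"x":4,"y":-2.6,"z":0,"spin":0},{"x":4,"y":-2.6,"z":0,"spin":0},{"x":4,"y":-2.6,"z":0,"spin":0}]';  python3 -m crank '[{"x":0,"y":0,"z":0,"spin":-0.12},{"x":0,"y":0,"z":0,"spin":-0.131},{"x":0,"y":0,"z":0,"spin":0}]'; python3 g.py 550.5 289.8 160 1.278; python3 q.py
```

```text
clock: 36.5
eef_pos: [560.8, -143.8, 160.5]
tool_rot: [-3.136, 0.009, 1.027]
force: [0.6, 0.3, -0.3]
width: 32.1
clock: 37.0
eef_pos: [553.1, 94.2, 159.2]
tool_rot: [-3.137, 0.01, 1.027]
force: [0.9, 0.3, 0.4]
width: 32.4
clock: 37.3
eef_pos: [553.2, 93.0, 159.0]
tool_rot: [-3.134, 0.008, 1.28]
force: [-1.1, -0.7, -0.5]
width: 32.4
(array([18.77, -5.9 , -0.21]), np.float64(0.002)) [553.2  93.  159. ] [-3.134  0.008  1.28 ] [-1.1 -0.7 -0.5] 32.4 37.3
37.3 [0.188, 0.673, -0.642, 1.821, 0.529, 0.839, -1.01] [-3.134  0.008  1.28 ] [553.2  93.  159. ] [-1.1 -0.7 -0.5] 32.4
```

```bash
python3 -m crank '[{"x":3.7,"y":-1.2,"z":0,"spin":0},{"x":3.7,"y":-1.2,"z":0,"spin":0},{"x":3.7,"y":-1.2,"z":0,"spin":0},{"x":3.7,"y":-1.2,"z":0,"spin":0},{"x":3.7,"y":-1.1,"z":0,"spin":0}]'; python3 -m crank '[{"x":0,"y":0,"z":2,"spin":0},{"x":0,"y":0,"z":2,"spin":0},{"x":0,"y":0,"z":0,"spin":0},{"x":0,"y":0,"z":0,"spin":0}]';python3 snap.py g4; python3 g.py 550.5 289.8 120 1.278; python3 q.py
```

```text
clock: 37.8
eef_pos: [550.6, 287.5, 158.4]
tool_rot: [-3.135, 0.009, 1.274]
force: [0.7, 0.3, -0.6]
width: 31.8
clock: 38.2
eef_pos: [550.6, 286.0, 118.7]
tool_rot: [-3.135, 0.009, 1.276]
force: [0.1, 0.1, -0.3]
width: 32.3
38.2 [550.6 286.  118.7] [-3.1352  0.0086  1.276 ] 32.3 [ 0.1  0.1 -0.3]
[571. 349. 260.] [-0.2704  0.0059 -0.2953]
(array([ 0.29, -0.16, -0.04]), np.float64(-0.002)) [551.2 286.5 119.6] [-3.136  0.007  1.276] [-0.6  0.  -0.4] 32.3 38.2
38.2 [-0.178, 0.79, -0.589, 1.682, 0.552, 0.852, -1.301] [-3.136  0.007  1.276] [551.2 286.5 119.6] [-0.6  0.  -0.4] 32.3
```

View pics/g4.png

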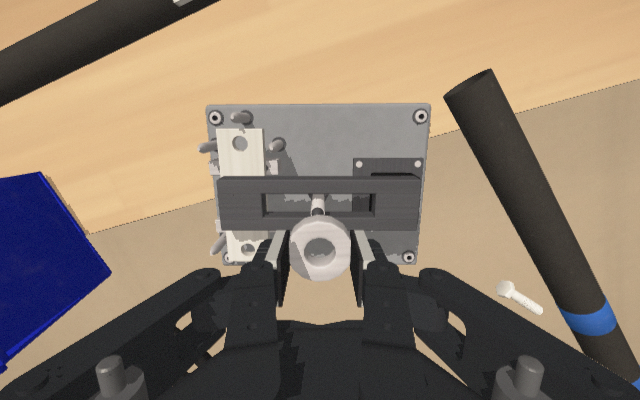

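```bash
python3 -m crank '[{"x":0.3,"y":-0.2,"z":1,"spin":0},{"x":0,"y":0,"z":1,"spin":0},{"x":0,"y":0,"z":0,"spin":0},{"x":0,"y":0,"z":0,"spin":0}]';python3 snap.py g5; python3 g.py 549.7 289.7 95 1.278; python3 - <<'E'
from h import *
import pickle
c,im=pickle.load(open('g5.pkl','rb'))
crop(im,250,150,390,300,4,'pics/g5b.png')
print(proj(c,[[550.5,289.8,84],[550.5,289.8,60]]))
E
```

```text
clock: 38.65
eef_pos: [549.4, 290.0, 98.8]
tool_rot: [-3.136, 0.008, 1.278]
force: [-0.8, 0.1, -1.4]
width: 32.1
38.65 [549.4 290.   98.8] [-3.1358  0.0079  1.2783] 32.1 [-0.8  0.1 -1.4]
[569.5 353.  240.1] [-0.2698  0.0054 -0.2929]
(array([-0.04,  0.02,  0.42]), np.float64(0.0)) [549.6 290.2  99.2] [-3.136  0.007  1.278] [-0.   0.1 -0.2] 32.3 38.7
[[320.878917   234.16733576]
 [320.89455373 220.24360759]]
```

View pics/g5b.png

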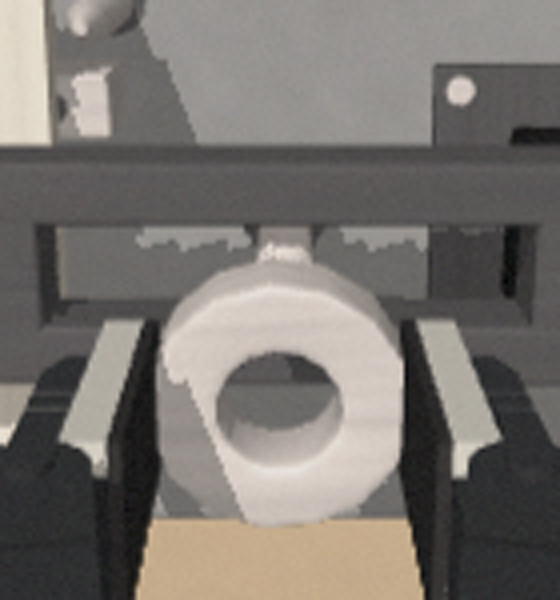

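```bash
python3 - <<'E'
from h import *
import pickle
c,im=pickle.load(open('g5.pkl','rb'))
im=cv2.convertScaleAbs(im,alpha=1.8,beta=20)
crop(im,285,195,355,285,8,'pics/g5c.png')
E
```

```text
(no output)
```

View pics/g5c.png

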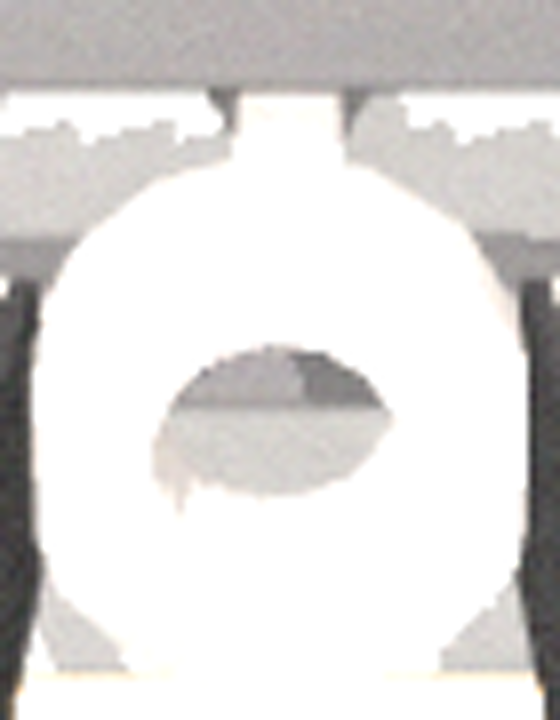

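```bash
python3 - <<'E'
from h import *
import pickle
c,im=pickle.load(open('g5.pkl','rb'))
R=Ro.from_euler('z',-.2928).as_matrix(); o=np.array([550.5,289.8,0])
for r in (250,251,252): print(((onz(c,[320,r],106)-o)@R).round(1))
print('fit stud col', ((onz(c,[321.2,215],60)-o)@R).round(1))
E
```

```text
[[ -0.4   0.4 106. ]]
[[-4.00e-01 -1.00e-01  1.06e+02]]
[[ -0.4  -0.7 106. ]]
fit stud col [[ 0.2  3.7 60. ]]
```

```bash
python3 -m crank '[{"x":0,"y":0.06,"z":0.8,"spin":0},{"x":0,"y":0,"z":0.6,"spin":0},{"x":0,"y":0,"z":0,"spin":0},{"x":0,"y":0,"z":0,"spin":0}]'; python3 -m crank '[{"x":0,"y":0,"z":0.6,"spin":0},{"x":0,"y":0,"z":0.5,"spin":0},{"x":0,"y":0,"z":0.3,"spin":0},{"x":0,"y":0,"z":0,"spin":0},{"x":0,"y":0,"z":0,"spin":0}]'; python3 snap.py g6
```

```text
clock: 39.1
eef_pos: [549.9, 289.9, 84.8]
tool_rot: [-3.136, 0.008, 1.279]
force: [-1.0, 0.2, -0.4]
width: 31.9
clock: 39.6
eef_pos: [549.9, 289.9, 71.1]
tool_rot: [-3.136, 0.007, 1.279]
force: [0.0, 0.0, -0.5]
width: 32.0
39.6 [549.9 289.9  71.1] [-3.1361  0.0074  1.2786] 32.0 [ 0.   0.  -0.5]
[570.  352.8 212.4] [-0.2692  0.0051 -0.2927]
```

View pics/g6.png

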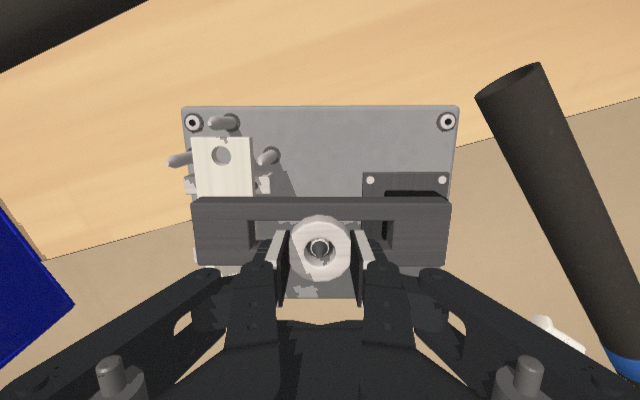

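Stud is centred inside the washer hole at (320,248). I'm lowering onto the strap.

```bash
python3 -m crank '[{"x":0,"y":0,"z":0.3,"spin":0},{"x":0,"y":0,"z":0.1,"spin":0},{"x":0,"y":0,"z":0,"spin":0}]'; python3 -m crank '[{"x":0,"y":0,"z":0.15,"spin":0},{"x":0,"y":0,"z":0,"spin":0}]';python3 -m crank '[{"x":0,"y":0,"z":0.1,"spin":0},{"x":0,"y":0,"z":0,"spin":0}]'
```

```text
clock: 39.95
eef_pos: [549.8, 289.7, 67.0]
tool_rot: [-3.136, 0.008, 1.278]
force: [-0.3, -0.1, 0.4]
width: 32.0
clock: 40.15
eef_pos: [549.9, 289.8, 65.5]
tool_rot: [-3.136, 0.007, 1.278]
force: [-0.6, 0.1, -0.1]
width: 31.9
clock: 40.35
eef_pos: [550.1, 289.9, 64.9]
tool_rot: [-3.137, 0.007, 1.278]
force: [0.2, 0.9, 1.1]
width: 32.6
```

```bash
python3 -m crank '[{"x":0,"y":0,"z":0.08,"spin":0},{"x":0,"y":0,"z":0,"spin":0}]'; python3 -m crank '[{"x":0,"y":0,"z":0,"spin":0},{"x":0,"y":0,"z":0,"spin":0},{"x":0,"y":0,"z":0,"spin":0},{"x":0,"y":0,"z":0,"spin":0}]' 60;python3 -m crank '[{"x":0,"y":0,"z":-1,"spin":0},{"x":0,"y":0,"z":-3,"spin":0},{"x":0,"y":0,"z":-5,"spin":0},{"x":0,"y":0,"z":-5,"spin":0},{"x":-3,"y":0,"z":0,"spin":0}]'; python3 -m crank '[{"x":-4,"y":0,"z":0,"spin":0},{"x":-2,"y":0,"z":0,"spin":0},{"x":0,"y":0,"z":0,"spin":0},{"x":0,"y":0,"z":0,"spin":0},{"x":0,"y":0,"z":0,"spin":0}]';python3 snap.py g7; python3 - <<'E'
from h import *
import pickle
c,im=pickle.load(open('g7.pkl','rb'))
crop(im,240,20,460,190,3.5,'pics/g7b.png')
from cell import vision
s=vision.get_image('scene');cv2.imwrite('pics/g7s.png',s)
E
```

```text
clock: 40.55
eef_pos: [550.0, 290.0, 64.8]
tool_rot: [-3.137, 0.007, 1.279]
force: [-2.3, -0.6, 6.6]
width: 31.9
clock: 40.95
eef_pos: [549.9, 289.8, 63.7]
tool_rot: [-3.136, 0.007, 1.279]
force: [0.1, 0.1, 0.2]
width: 51.1
clock: 41.45
eef_pos: [545.5, 269.8, 212.4]
tool_rot: [3.138, -0.008, 1.283]
force: [0.3, 0.4, 0.8]
width: 51.4
clock: 41.95
eef_pos: [525.3, 206.1, 205.1]
tool_rot: [-3.137, 0.005, 1.28]
force: [-0.5, -0.4, 0.4]
width: 50.9
41.95 [525.3 206.1 205.1] [-3.1367  0.0055  1.2798] 50.9 [-0.5 -0.4  0.4]
[545.1 268.7 346.5] [-0.2673  0.0046 -0.2914]
```

View pics/g7.png

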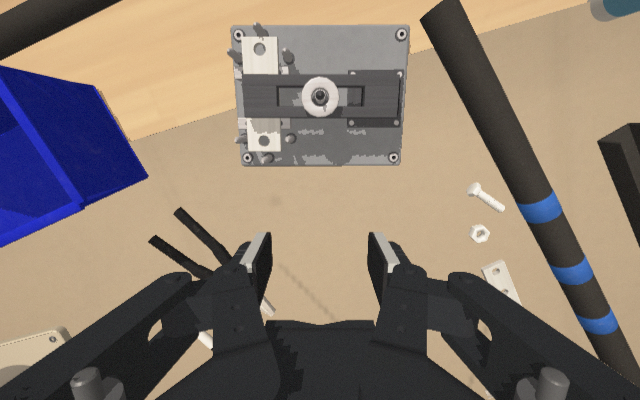

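View pics/g7b.png

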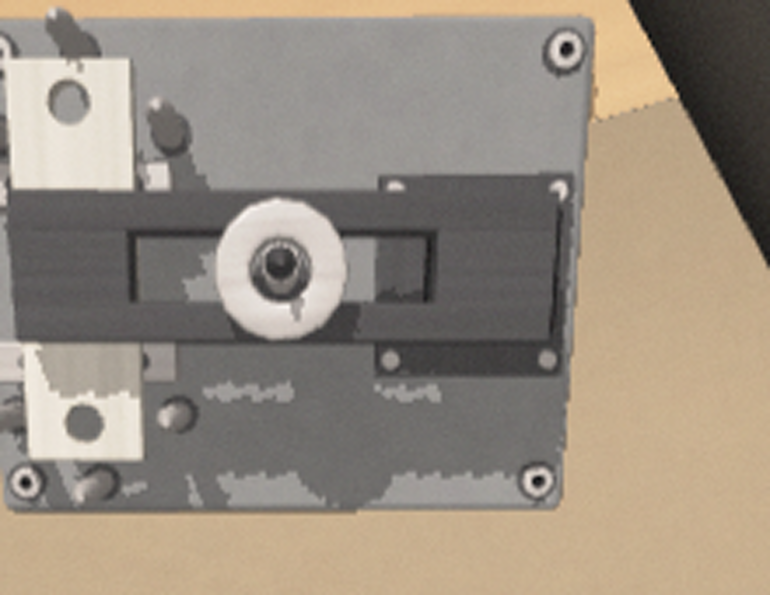

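View pics/g7s.png

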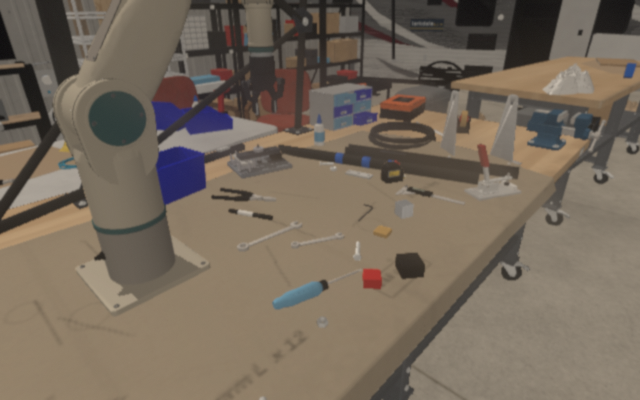

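```bash
python3 - <<'E'
from h import *
import pickle
c,im=pickle.load(open('g7.pkl','rb'))
R=Ro.from_euler('z',-.2928).as_matrix(); o=np.array([550.5,289.8,0])
P=lambda u,v,z:((onz(c,[((u+.5)/3.5-.5+240,(v+.5)/3.5-.5+20)],z)-o)@R).round(1)[0]
print('washer',P(281,268,72),'stud tip',P(280,263,84))
print('slot',[P(*a,60) for a in [(129,230),(436,230),(433,303),(133,303)]])
print('strap',[P(*a,60) for a in [(10,190),(558,192),(552,341),(18,341)]])
E
python3 q.py; python3 -c "
from cell import ctrl; print(ctrl.finish_job())"
```

```text
washer [ 0.1 -0.8 72. ] stud tip [-0.1 -0.6 84. ]
slot [array([-41.2,   9.8,  60. ]), array([42. ,  9.8, 60. ]), array([42., -9., 60.]), array([-40.8,  -9.1,  60. ])]
strap [array([-72.8,  19.8,  60. ]), array([74.3, 19.4, 60. ]), array([ 75.5, -19. ,  60. ]), array([-73.3, -19.2,  60. ])]
42.0 [0.001, 0.617, -0.67, 1.771, 0.466, 0.926, -1.16] [-3.136  0.006  1.28 ] [525.1 206.  204.7] [ 0.2 -0.5 -0.4] 51.2
the job is handed in; nothing more can be done
None
```

The strap clamp is set up on the fixture with only its nut missing, and I handed the job in at about 42 s. `finish_job()` gives no verdict, so the results below are my own measurements.

| Part | Last measured place, in the fixture's frame |
|---|---|
| Long two-hole plate | flat on both rails inside the pins, at x about -58.5 mm, y about 0.5 mm |
| Black block (the smaller black one) | on the heel pad, at x about 61 mm, y about 0 mm |
| Strap | square across plate and block, within about 1 mm of the stud |
| Washer | flat on the strap, under 1 mm from the stud |

- **Heights:** each piece touched down within about 1 mm of the height expected for its seat. I did not measure any tilt directly, but nothing looked tilted in the last pictures.
- **Other blocks:** the gripper never touched the brass and bright blocks, and they look unmoved in the pictures. I did not measure them again at the end.
- **Robot:** at hand-in the gripper was open, clear of everything and at rest.

Two things went wrong on the way:
- My first move command was refused because its rows were incomplete. Nothing moved.
- The first try at the strap stopped about 14 mm too high, near a wrist joint limit, and the gripper closed on nothing. The strap stayed where it was, and a second, slower approach picked it up.

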